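Load, clamp and start the carton coder

TASK

Get the carton coder ready: flip its hold-down clamp open, set the small plain carton down flat in the guides of the aluminium bed and up against the end stop, let go of it and flip the clamp shut on it. Last of all, switch the machine on by pressing the upper half of the rocker switch under the console's visor until it snaps over. Do not drop the carton, and leave everything else on the table where it stands.

Things in the scene. Friction and masses are not known exactly. Their poses are not given: they have to be found in the camera images.
- jig: Fixed aluminium bed plate 104 x 235 x 12 mm; origin on the table under the carton's place, z up. Its y axis runs along the channel: +y end open, end stop (upright plate, top at z 46 mm) with its inner face at y -64 mm, clamp behind it on cheeks at y -87 to -121 mm (top z 96 mm). Turned up to 0.3 rad.
- seat (a point): Jig's axes, z 36 mm over the table: where the small carton's centre is when it lies flat, mid-channel, touching the end stop, long side along y, either way round. Four guide posts (y -54 and +54 mm, 16 mm long, top z 50 mm, flared) leave a channel 76 mm wide in x; between them its long sides are open for fingers.
- carton: The small carton itself (same thing as point carton_center): origin at the centre of its underside, axes as told there.
- carton_center (a point): Centre, half-way up, of the small plain brown carton: loose box 66 (x) x 128 (y) x 48 (z) mm, 0.1 to 0.2 kg, flat on the table at the left, before the console or farther left, turned up to 1.2 rad. Can be taken across its 66 mm width. (The larger carton at the back left is a bystander.)
- clamp (a joint): Over-centre hold-down clamp: 0 = shut (so at the start, bed empty), 1.30 rad = open. Hinge along the jig's x at y -100, z 82 mm. A spring drives it to the nearer end (dead centre 0.65, handle upright). Its arm reaches 72 mm; shut it lies level over the bed, open it stands up behind the stop. On the carton it rests at 0.03 to 0.1.
- clamp_handle_end (a point): Round end of the clamp's handle, a black grip 18 mm thick, 85 mm from the hinge. Shut, it leans 0.65 rad over the bed (end at jig y -49, z 150 mm); open, 0.65 rad the other way (end at y -151, z 150 mm). Push it towards -y to open, from behind towards +y to shut, with 4 to 7 N; upright, its top is at z 176 mm.
- console: Fixed grey console 140 mm wide; origin on the table under the switch's middle, x pointing away from the robot, front at x -41, back at +90 mm; turned up to 0.25 rad. Its face slopes 0.55 rad to the level. A visor (150 mm wide, underside z 271 mm) overhangs it to x -6 mm, so a tool must lean 0.45 to 0.85 rad, pointing down and away, about square to the face.
- rocker (a joint): Over-centre rocker switch: 0 = off (so at the start; upper half stands out), 0.40 rad = on (upper half pushed in). A spring drives it to the nearer end (dead centre 0.20). Its axis runs along the console's y at the middle of the switch.
- switch_press (a point): Point to press, on the surface of the rocker's upper half, 24 mm up the slope from the middle of the white paddle (46 mm wide, 68 mm along the slope). Off, it lies at x +8, z 119 mm of the console. Pressed in square to the face by 10 mm it is on; takes about 6 N.
- stapler: Bystander: grey desk stapler 36 x 150 x 54 mm, origin under its centre.
- spray_can: Bystander: spray can, 59 mm across, 225 mm tall, standing between jig and console; origin under its centre.
- glue_bottle: Bystander: white glue bottle, 52 mm across, 190 mm tall, at the left of the console; origin under its centre.
- glue_stick: Bystander: glue stick, 28 mm across, 86 mm tall, standing behind the jig; origin under its centre.
- tape_roll: Bystander: roll of brown tape 101 mm across, 48 mm tall, lying behind the jig; origin under its centre.
Mind the look-alikes: they are no part of the job. Leave any orange or purple look-alike of the carton alone.

How it is judged:
On the way, in this order (a step that is already met when the one before it is completed fails the run):
1. the clamp is flipped open (past 1.1 rad) with the carton still off the bed (value of joint clamp above 1.1 rad and distance between carton_center and seat above 0.1 m), for 0.2 s.
2. the small carton lies in its seat and is let go, with the clamp open (x of carton_center in the frame of seat between -0.008 and 0.008 m and y of carton_center in the frame of seat between -0.004 and 0.006 m and z of carton_center in the frame of seat between -0.005 and 0.005 m and angle between the y axis of carton_center and the y axis of seat, either way round below 0.12 rad and angle between carton_center's own z axis and vertical below 0.1 rad and contact force between the fingers and carton below 0.2 N and linear speed of carton below 0.02 m/s and value of joint clamp above 1.1 rad), for 0.2 s.
3. the clamp is flipped shut on the seated carton, the switch still off (x of carton_center in the frame of seat between -0.008 and 0.008 m and y of carton_center in the frame of seat between -0.004 and 0.006 m and z of carton_center in the frame of seat between -0.005 and 0.005 m and angle between the y axis of carton_center and the y axis of seat, either way round below 0.12 rad and angle between carton_center's own z axis and vertical below 0.1 rad and value of joint clamp below 0.15 rad and value of joint rocker below 0.1 rad), for 0.2 s.
4. the rocker is flipped on (x of carton_center in the frame of seat between -0.008 and 0.008 m and y of carton_center in the frame of seat between -0.004 and 0.006 m and z of carton_center in the frame of seat between -0.005 and 0.005 m and angle between the y axis of carton_center and the y axis of seat, either way round below 0.12 rad and angle between carton_center's own z axis and vertical below 0.1 rad and value of joint clamp below 0.15 rad and value of joint rocker above 0.3 rad), for 0.2 s.
At the end, for the whole second after the job is handed in: The small carton lies flat in the guides (within 8 mm of the seat sideways, less than 6 mm from the end stop, turned less than 0.12 rad), at rest and not held, with the clamp shut on it (joint below 0.15 rad) and the rocker on (above 0.3 rad) (all of step 4 and contact force between the fingers and carton below 0.2 N and linear speed of carton below 0.02 m/s); the robot touches nothing.
It fails at once if a bystander is shifted by more than 25 mm or tipped over (distance of any of stapler, spray_can, glue_bottle, glue_stick, tape_roll from where it was at the start of the episode above 0.025 m or angle between any of stapler, spray_can, glue_bottle, glue_stick, tape_roll's own z axis and vertical above 0.4 rad).
It fails at once if the carton is dropped or thrown (faster than 0.8 m/s with no finger on it) (linear speed of carton above 0.8 m/s and contact force between the fingers and carton below 0.05 N).
It also fails if it takes over 67 s, if anything falls off the work surface, if the arm or the gripper's body presses on something with over 40 N, if the wrist force passes 120 N, or if a joint passes its speed limit or range.

ROBOT

A 6-joint arm with a two-finger parallel gripper is mounted at the origin on a cart in front of the work surface, level with it; the furniture and walls round the work are solid. World frame = base frame: x ahead of the robot, y to its left, z up, the work surface at z = 0. Lengths are in m, angles in rad, forces in N, time in s.
With the tool pointing down it reaches from about 0.35 to 0.85 m from the base axis. Payload 8.1 kg.
Tool frame: the origin (TCP) lies midway between the tips of the shut fingers; the grasp point (between the pads) lies 19 mm behind it; z points along the fingers, y is the line along which they close (so a half turn about z gives the same grasp; the last joint's range is limited). The gripper opens to 93 mm and grips with 3 to 60 N. Pads are 15 mm wide; open, the fingers measure 128 mm over their backs; the gripper's body (75 mm by 188 mm) begins 65 mm behind the grasp point.
Start: joints at [1.262, 0.13, 1.488, -0, 1.523, -0.085], TCP at [0.133, 0.585, 0.219] pointing down, gripper open.
Joint ranges: [-2.96, 2.96], [-0.89, 2.26], [0.02, 2.5], [-1.34, 4.48], [0, 2.73], [-2.66, 2.66]. Speed limits (rad/s): [2.39, 2.39, 2.79, 3.14, 3.14, 3.14].

INTERFACE

Orientations are given as a rotation vector (axis times angle).
In Python, from plant import read_state, read_camera, camera_model, close_job gives the robot as it stands. The module is installed in compiled form; this text tells all that it offers.
- The arm moves only by the tool carry_out, never from a script. Its argument "moves" is a list of rows, each an object of numbers: "jaw": the finger opening in m, from 0 to 0.093; "dx", "dy", "dz": the shift along the tool's x, y, z in m; "yaw": the turn about the tool's z in rad. In form: [{"jaw": .., "dx": .., "dy": .., "dz": .., "yaw": ..}, ...]. A call has 1 to 8 rows; each row shifts and turns the commanded pose from where the row before left it, along the tool's axes as they then stand; what a row does not reach is not made up. A row lasts 1/8 s, in which the tool goes at most 62.5 mm and 10.7 degrees, less where a joint would pass 70% of its speed; a pose out of reach is approached as far as the arm can. A call is refused whole if a number of a shift passes 0.0625 or a number of a turn 0.188, either way. A call with a gripper value outside its range is refused whole. The fingers move at their own pace and stop on an object; "grip_force" is the grip in N (left out, the last holds). Time passes only in rows, so rows that do not move let the fingers close. It gives the time, the measured TCP pose, the force, the opening and the grip force at its end, in the units of the state.
- read_state(): the state, without advancing time (a new reading comes with each control period).
- read_camera(name): name is "scene" or "side" or "wrist"; returns the picture (420x560x3 uint8, red, green, blue); there is no depth.
- camera_model(name): a dict with "camera_matrix" (3x3 intrinsics, pixels), "k1" (the pictures are not rectified: a ray, as slopes to the right and down, at radius r is drawn at 1 + k1 r^2 times it, then the intrinsics apply), "view" (4x4, takes a point from world to camera coordinates). Camera axes: x right, y up, looking along -z (the intrinsics and any distortion apply to the point x, -y, -z); pixel columns grow to the right and rows downward; lengths in m; the calibration is good to about 2 mm. A picture is of the moment at which its call begins: read the wrist's pose just before it. camera_model takes no time and is no camera call; for the wrist camera it gives the pose at the moment of the call.
- close_job(): hands the job in; it is judged then, once.
The state is a dict: "t": time; "q": joint angles; "dq": joint speeds; "joint_torque": joint torques, N m; "tool_pos": TCP position; "orientation": TCP orientation; "force": force on the tool from outside, world axes, zero at the start; "wrist_torque": the same for the moment, N m; "opening": finger opening in m; "gripper_force": force on a finger pad.
Only numpy, scipy, OpenCV 4.12 (cv2) and the standard library are available. Lean on these libraries where they do the work, as an engineer would, in place of code of your own. Each camera call takes 0.05 s, during which the arm holds its last target. There are 200 camera calls.

## Working session

There is one attempt and no reset: what is moved stays moved. The work goes in short steps, Python scripts to look and compute and a tool call to move; the robot and the scene stay as the last step left them, time stands still between calls to the robot, and variables do not carry over. Pictures are saved under pics/ and viewed, at most 10 in all, crops included, and the job is handed in when it is done.

Besides the shell and the picture viewer there is one more tool, called as name(argument=value, ...) on one line, values as JSON. carry_out: Moves the arm, as the interface text tells. Its arguments: {"type":"object","properties":{"moves":{"type":"array","items":{"type":"object","properties":{"jaw":{"type":"number"},"dx":{"type":"number"},"dy":{"type":"number"},"dz":{"type":"number"},"yaw":{"type":"number"}}}},"grip_force":{"type":"number"}},"required":["moves"]}

```bash
mkdir -p pics; cat > h.py <<'E'
import numpy as np, cv2
from plant import read_state, read_camera, camera_model, close_job
from scipy.spatial.transform import Rotation as R
def snap(n,f=None):
    m=camera_model(n); im=read_camera(n)
    if f: cv2.imwrite('pics/'+f,im[:,:,::-1])
    return im,m
def ray(m,u,v):
    K=np.array(m["camera_matrix"]);k=m["k1"];V=np.array(m["view"])
    d=np.array([(u-K[0,2])/K[0,0],(v-K[1,2])/K[1,1]]);p=d.copy()
    for _ in range(30): p=d/(1+k*(p@p))
    Rm=V[:3,:3];o=-Rm.T@V[:3,3]
    w=Rm.T@np.array([p[0],-p[1],-1.]);return o,w/np.linalg.norm(w)
def onz(m,u,v,z):
    o,w=ray(m,u,v);return o+w*(z-o[2])/w[2]
def tri(a,b):
    A=np.zeros((3,3));B=np.zeros(3)
    for o,w in (a,b):
        P=np.eye(3)-np.outer(w,w);A+=P;B+=P@o
    x=np.linalg.solve(A,B);return x,[np.linalg.norm((np.eye(3)-np.outer(w,w))@(x-o)) for o,w in (a,b)]
def proj(m,p):
    K=np.array(m["camera_matrix"]);V=np.array(m["view"]);c=V[:3,:3]@np.array(p)+V[:3,3]
    s=np.array([c[0],-c[1]])/-c[2];s=s*(1+m["k1"]*(s@s));return K[0,0]*s[0]+K[0,2],K[1,1]*s[1]+K[1,2]
E
python3 - <<'E'
from h import *
s=read_state();print(s['t'],s['tool_pos'],s['orientation'],R.from_rotvec(s['orientation']).as_matrix().round(3))
for n in('scene','side'):
    im,m=snap(n,n+'0.png');V=np.array(m['view']);print(n,(-V[:3,:3].T@V[:3,3]).round(3),V[:3,:3].round(2).tolist(),np.array(m['camera_matrix'])[0,0],m['k1'])
snap('wrist','wrist0.png')
E
```

```text
0.0 [0.13296337 0.58449072 0.21759101] [-3.50792847e-01 -3.12159038e+00  2.85275915e-03] [[-0.975  0.222 -0.001]
 [ 0.222  0.975 -0.002]
 [ 0.    -0.002 -1.   ]]
scene [-0.037 -0.718  0.697] [[0.83, -0.55, -0.02], [0.28, 0.38, 0.88], [-0.48, -0.74, 0.47]] 392.7938502150388 0.01840345971980023
side [0.046 1.579 0.733] [[-0.94, -0.35, 0.02], [0.15, -0.35, 0.93], [-0.32, 0.87, 0.38]] 447.2307260546508 -0.11325931908197534
```

View pics/scene0.png

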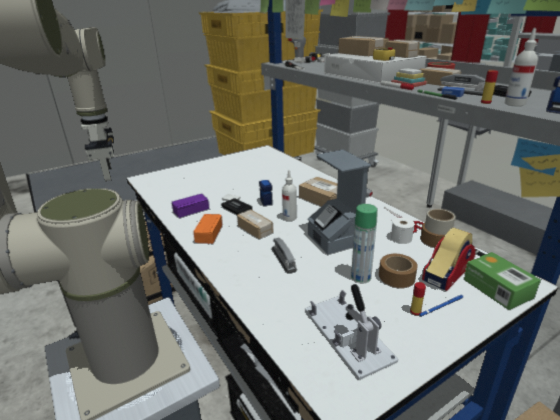

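View pics/side0.png

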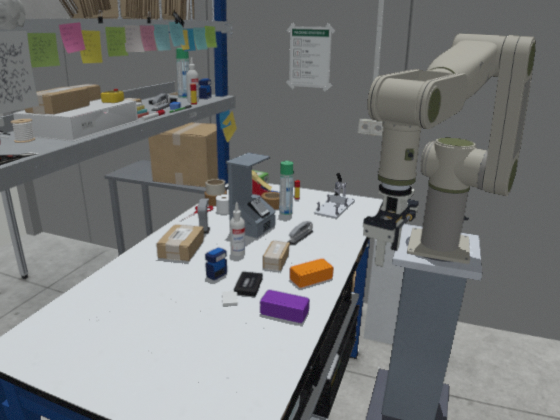

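The scene view shows the jig near (350,330), plain carton at (255,223) and console at (335,225). The side view shows the carton at (276,255) and the jig at (335,200). I'll zoom in on these next.

```bash
python3 - <<'E'
import cv2,numpy as np
s=cv2.imread('pics/scene0.png');d=cv2.imread('pics/side0.png')
f=lambda i,x,y:cv2.resize(i[y:y+100,x:x+133],(400,300),interpolation=cv2.INTER_CUBIC)
cv2.imwrite('pics/c0.png',np.vstack([np.hstack([f(s,290,275),f(s,215,160)]),np.hstack([f(d,290,150),f(d,190,180)])]))
E
```

```text
(no output)
```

View pics/c0.png

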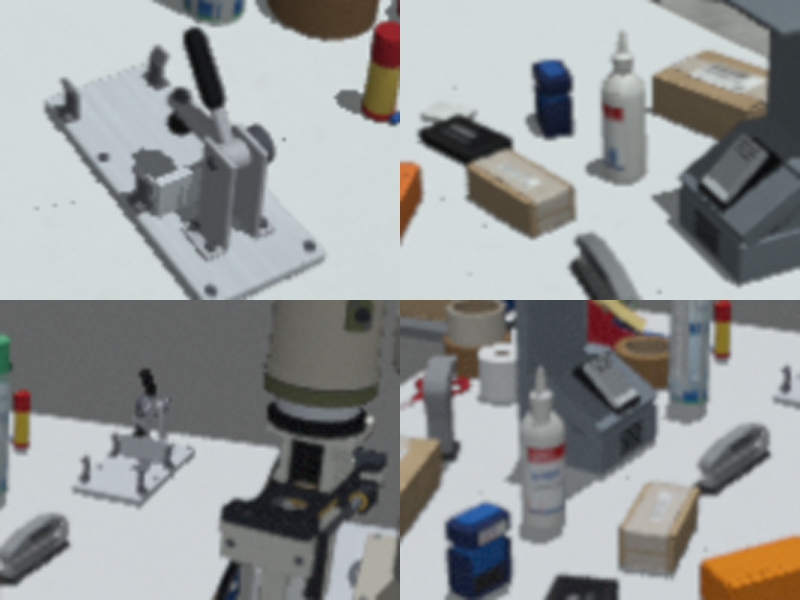

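```bash
python3 - <<'E'
from h import *
s=camera_model('scene');d=camera_model('side')
C=lambda x,y:(x/3.008,y/3)
P=[onz(s,290+a/3.008,275+b/3,.012)[:2] for a,b in((47,100),(152,60),(325,253),(207,298))];print('plate',np.round(P,3))
def sd(a,b,da,db,o1,o2):
    return tri(ray(s,o1[0]+a/3.008,o1[1]+b/3),ray(d,o2[0]+da/3.008,o2[1]+db/3))
print('handle',sd(203,45,147,380,(290,275),(290,50)))
print('paddle',sd(335,168,207,380,(215,160),(190,80)))
for z in(.048,): print('carton scene',[onz(s,215+a/3.008,160+b/3,z)[:2].round(3) for a,b in((69,160),(110,148),(175,187),(130,208))], 'side',[onz(d,190+a/3.008,80+b/3,z)[:2].round(3) for a,b in((236,482),(297,487),(282,545),(222,530))])
for n,u,v in(('can',363,275),('bottle',289,215),('stapler',285,257),('stick',417,311),('tape',398,275),('larger',322,195)): print(n,onz(s,u,v,0.01 if n!='tape' else .024)[:2].round(3))
E
```

```text
plate [[ 0.416 -0.105]
 [ 0.522 -0.117]
 [ 0.485 -0.347]
 [ 0.389 -0.328]]
handle (array([ 0.45114652, -0.23964158,  0.13839381]), [np.float64(0.00667961419049677), np.float64(0.006679614190496714)])
paddle (array([0.66722212, 0.12551468, 0.09481375]), [np.float64(0.00019954491795410407), np.float64(0.0001995449179542963)])
carton scene [array([0.485, 0.387]), array([0.538, 0.385]), array([0.551, 0.261]), array([0.487, 0.251])] side [array([0.559, 0.294]), array([0.49 , 0.279]), array([0.459, 0.414]), array([0.53 , 0.407])]
can [ 0.632 -0.086]
bottle [0.661 0.33 ]
stapler [0.501 0.116]
stick [ 0.639 -0.269]
tape [ 0.697 -0.154]
larger [0.863 0.391]
```

View pics/wrist0.png

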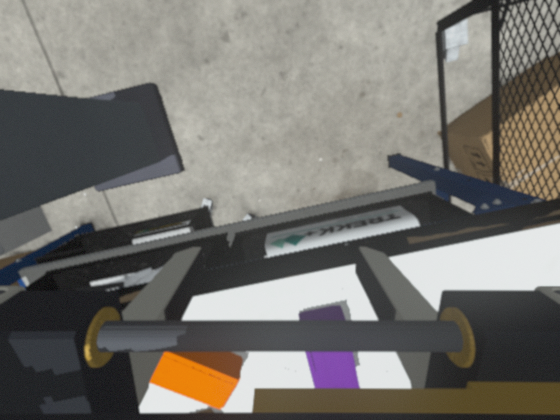

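The wrist camera shows the floor at the top. The orange (195,380) and purple (330,345) boxes appear between the fingers, so this camera looks to the robot's side of the tool. Next I'll get the camera offset and the links.

```bash
python3 - <<'E'
from h import *
s=read_state();T=R.from_rotvec(s['orientation']).as_matrix();m=camera_model('wrist');V=np.array(m['view'])
c=-V[:3,:3].T@V[:3,3];print('cam in tool',(T.T@(c-s['tool_pos'])).round(3),'right,up,back in tool',(V[:3,:3]@T).round(2).tolist(),np.array(m['camera_matrix'])[0,0])
w=np.array([.46,-.19])-np.array(s['tool_pos'][:2]);print(w)
for u,v in((280,210),(280,20),(20,210),(280,300)): print((T.T@(onz(m,u,v,0)-s['tool_pos'])).round(3))
E
```

```text
cam in tool [ 0.084 -0.    -0.166] right,up,back in tool [[0.0, 1.0, 0.0], [0.95, -0.0, 0.3], [0.3, 0.0, -0.95]] 299.5117708883772
[ 0.32699081 -0.77462312]
[-0.036  0.001  0.218]
[0.187 0.    0.218]
[-0.036 -0.346  0.218]
[-0.175  0.001  0.218]
```

carry_out(moves=[{"dx": -0.052, "dy": -0.021, "dz": -0.01}, {"dx": -0.052, "dy": -0.021, "dz": -0.01}, {"dx": -0.052, "dy": -0.021, "dz": -0.01}, {"dx": -0.052, "dy": -0.021, "dz": -0.01}, {"dx": -0.052, "dy": -0.021, "dz": -0.01}, {"dx": -0.052, "dy": -0.021, "dz": -0.01}, {"dx": -0.052, "dy": -0.021, "dz": -0.01}, {"dx": -0.052, "dy": -0.021, "dz": -0.01}])

```text
invalid input at $.moves[0]: expected keys jaw, dx, dy, dz, yaw
```

```bash
python3 - <<'E'
from h import *
s=read_state();print(s['t'],s['tool_pos'],s['orientation'],s['q'])
im,m=snap('wrist','w1.png')
np.save('w1.npy',np.array([m['view']]))
E
```

```text
0.15 [0.13300919 0.58462312 0.21782887] [-3.50742648e-01 -3.12168969e+00  2.19253332e-03] [ 1.26160376e+00  1.30989680e-01  1.48902614e+00 -1.88414576e-05
  1.52299661e+00 -8.54168203e-02]
```

View pics/w1.png

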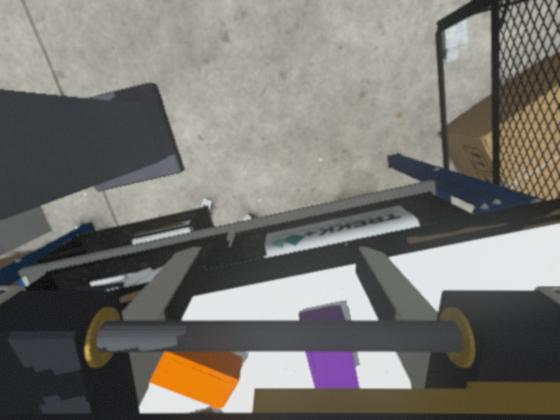

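The move was refused because each row needs every key, so this picture is the same as before: orange and purple boxes only. I'll send it again with full rows.

carry_out(moves=[{"jaw": 0.093, "dx": -0.052, "dy": -0.021, "dz": -0.01, "yaw": 0}, {"jaw": 0.093, "dx": -0.052, "dy": -0.021, "dz": -0.01, "yaw": 0}, {"jaw": 0.093, "dx": -0.052, "dy": -0.021, "dz": -0.01, "yaw": 0}, {"jaw": 0.093, "dx": -0.052, "dy": -0.021, "dz": -0.01, "yaw": 0}, {"jaw": 0.093, "dx": -0.052, "dy": -0.021, "dz": -0.01, "yaw": 0}, {"jaw": 0.093, "dx": -0.052, "dy": -0.021, "dz": -0.01, "yaw": 0}, {"jaw": 0.093, "dx": -0.052, "dy": -0.021, "dz": -0.01, "yaw": 0}, {"jaw": 0.093, "dx": -0.052, "dy": -0.021, "dz": -0.01, "yaw": 0}])

```text
t: 1.2
tool_pos: [0.5027, 0.3276, 0.2989]
orientation: [-0.351, -3.122, -0.0]
force: [0.3, 0.3, 0.4]
opening: 0.0929
gripper_force: 0.0
```

```bash
python3 - <<'E'
from h import *
s=read_state();print(s['t'],s['tool_pos'],s['orientation'],s['q'])
im,m=snap('wrist','w1.png')
np.save('w1.npy',np.array(m['view']))
E
```

```text
1.2 [0.5027424  0.32761731 0.29886362] [-3.50859605e-01 -3.12183474e+00 -9.12470609e-05] [ 4.92046947e-01  1.11707061e-01  1.36364130e+00  1.07036753e-04
  1.66629643e+00 -8.54900656e-01]
```

View pics/w1.png

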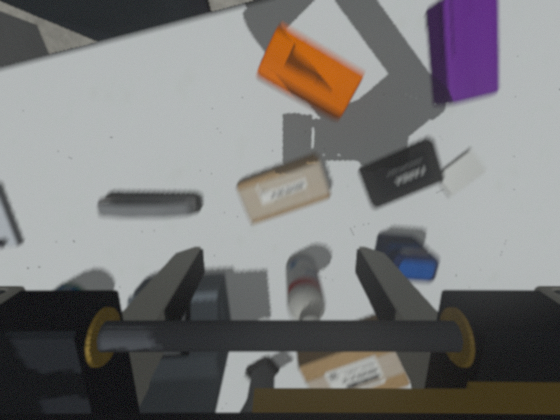

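The carton is seen at about (283,188), with its top corners near (237,187), (318,155), (329,190) and (253,220). Next I'll go over the jig.

carry_out(moves=[{"jaw": 0, "dx": -0.008, "dy": -0.06, "dz": 0, "yaw": -0.02}, {"jaw": 0, "dx": -0.008, "dy": -0.06, "dz": 0, "yaw": -0.02}, {"jaw": 0, "dx": -0.008, "dy": -0.06, "dz": 0, "yaw": -0.02}, {"jaw": 0, "dx": -0.008, "dy": -0.06, "dz": 0, "yaw": -0.02}, {"jaw": 0, "dx": -0.008, "dy": -0.06, "dz": 0, "yaw": 0}, {"jaw": 0, "dx": -0.008, "dy": -0.06, "dz": 0, "yaw": 0}, {"jaw": 0, "dx": -0.008, "dy": -0.06, "dz": 0, "yaw": 0}, {"jaw": 0, "dx": -0.008, "dy": -0.06, "dz": 0, "yaw": 0}])

```text
t: 2.25
tool_pos: [0.4835, -0.1565, 0.2987]
orientation: [0.226, 3.133, 0.0]
force: [1.1, 0.4, -0.2]
opening: 0.0175
gripper_force: 0.0
```

```bash
python3 - <<'E'
from h import *
s=read_state();print(s['t'],s['tool_pos'],s['orientation'],s['q'])
im,m=snap('wrist','w2.png')
np.save('w2.npy',np.array(m['view']))
w1=cv2.imread('pics/w1.png');h=cv2.cvtColor(w1,cv2.COLOR_BGR2HSV)[130:235,220:345]
M=cv2.inRange(h,(5,45,60),(25,200,255));M=cv2.morphologyEx(M,cv2.MORPH_CLOSE,np.ones((15,15)))
c=max(cv2.findContours(M,0,2)[0],key=cv2.contourArea);print(cv2.boxPoints(cv2.minAreaRect(c))+[220,130])
m['view']=np.load('w1.npy')
print([onz(m,*p,.048).round(3) for p in cv2.boxPoints(cv2.minAreaRect(c))+[220,130]])
a=cv2.imread('pics/w2.png')
cv2.imwrite('pics/w2c.png',np.hstack([cv2.resize(a[0:300,130:430],(600,600)),cv2.resize(w1[130:235,220:345],(200,168)).repeat(1,0)[:168] if 0 else np.zeros((600,1,3),np.uint8)]))
E
```

```text
2.25 [ 0.4835261  -0.15649257  0.29865113] [2.25550262e-01 3.13307501e+00 2.80335807e-05] [-4.14039280e-01 -1.39389363e-01  1.61282152e+00  1.54924545e-04
  1.66778078e+00 -1.84108841e+00]
[[235.98539734 182.45985794]
 [314.7518158  153.81752396]
 [318.05108643 162.89051437]
 [239.28466797 191.53284836]]
[array([0.494, 0.266, 0.048]), array([0.479, 0.383, 0.048]), array([0.492, 0.385, 0.048]), array([0.508, 0.267, 0.048])]
```

View pics/w2c.png

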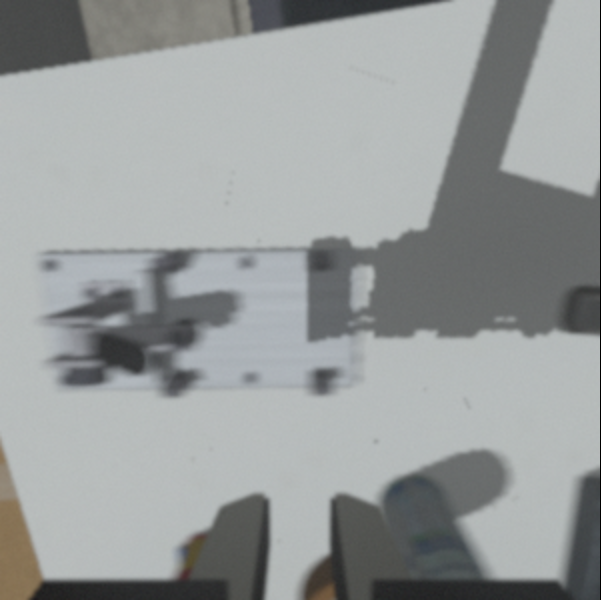

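Over the jig, in crop pixels (2x, offset 130), the guide posts are at (175,260), (180,382), (322,258) and (322,380). The handle's black end is near (122,352) and the plate corners are near (43,250) and (58,390).

```bash
python3 - <<'E'
from h import *
m=camera_model('wrist');m['view']=np.load('w2.npy')
f=lambda x,y,z:onz(m,130+x/2,y/2,z)[:2]
P=[f(*p,.045) for p in((175,260),(180,382),(322,258),(322,380))];print('posts',np.round(P,4))
o=np.mean(P,0);y=(P[2]+P[3]-P[0]-P[1]);y/=np.linalg.norm(y);print('seat',o,'ydir',y,np.arctan2(-y[0],y[1]),[np.linalg.norm(P[i]-P[j]) for i,j in((0,2),(1,3),(0,1),(2,3))])
print('plate',[f(*p,.012).round(3) for p in((43,250),(58,390),(357,248),(357,385))])
print('handle',f(122,352,.145))
d=camera_model('side');s=camera_model('scene')
for n,mm in(('scene',s),('side',d)):
  im=cv2.imread(f'pics/{n}0.png')
  x=np.array([-y[1],y[0]])*-1
  print(n,'seat px',proj(mm,[*o,.012]),'handle px',proj(mm,[*(o-.049*y),.15]))
# carton from w1
m['view']=np.load('w1.npy')
q=[(237,187),(318,155),(329,190),(253,220)];Q=np.array([onz(m,*p,.048)[:2] for p in q]);print(Q.round(3),Q.mean(0),[np.linalg.norm(Q[i]-Q[i-1]) for i in range(4)])
E
```

```text
posts [[ 0.4056 -0.2301]
 [ 0.4892 -0.2439]
 [ 0.4184 -0.1314]
 [ 0.5023 -0.1425]]
seat [ 0.45388922 -0.18697286] ydir [0.12882937 0.99166678] -0.12918842404027553 [np.float64(0.09946616976930066), np.float64(0.10217208202132916), np.float64(0.08476766716205901), np.float64(0.08461852780614894)]
plate [array([ 0.386, -0.33 ]), array([ 0.489, -0.347]), array([ 0.417, -0.104]), array([ 0.518, -0.116])]
handle [ 0.44730332 -0.24778795]
scene seat px (np.float64(338.12404319147447), np.float64(321.32037280553374)) handle px (np.float64(353.304374084708), np.float64(287.7467854110462))
side seat px (np.float64(332.4280306697558), np.float64(206.6819904390926)) handle px (np.float64(338.55054892634996), np.float64(173.36766611821423))
[[0.501 0.266]
 [0.482 0.387]
 [0.534 0.393]
 [0.554 0.276]] [0.51744456 0.33044131] [np.float64(0.05416048256027131), np.float64(0.12221446509569577), np.float64(0.05252610087174819), np.float64(0.11874912822241984)]
```

carry_out(moves=[{"jaw": 0, "dx": 0.0125, "dy": -0.0195, "dz": 0.04, "yaw": 0}, {"jaw": 0, "dx": 0.0125, "dy": -0.0195, "dz": 0.04, "yaw": 0}, {"jaw": 0, "dx": 0, "dy": 0, "dz": 0.04, "yaw": 0}, {"jaw": 0, "dx": 0, "dy": 0, "dz": 0.038, "yaw": 0}, {"jaw": 0, "dx": 0, "dy": 0, "dz": 0, "yaw": 0}])

```text
t: 2.92
tool_pos: [0.4511, -0.1882, 0.1373]
orientation: [-0.225, -3.127, -0.005]
force: [0.1, 0.5, -0.0]
opening: 0.0005
gripper_force: 0.0
```

```bash
python3 - <<'E'
from h import *
s=read_state();print(s['t'],s['tool_pos'],s['force'])
a,_=snap('scene');b,_=snap('side')
f=lambda i,x,y:cv2.resize(i[y:y+140,x:x+133,::-1],(570,600),interpolation=cv2.INTER_CUBIC)
cv2.imwrite('pics/p3.png',cv2.resize(np.hstack([f(a,285,220),f(b,275,90)]),(800,421)))
E
```

```text
2.925 [ 0.45114843 -0.18819145  0.13728956] [ 0.09648275  0.49255214 -0.03100973]
```

View pics/p3.png

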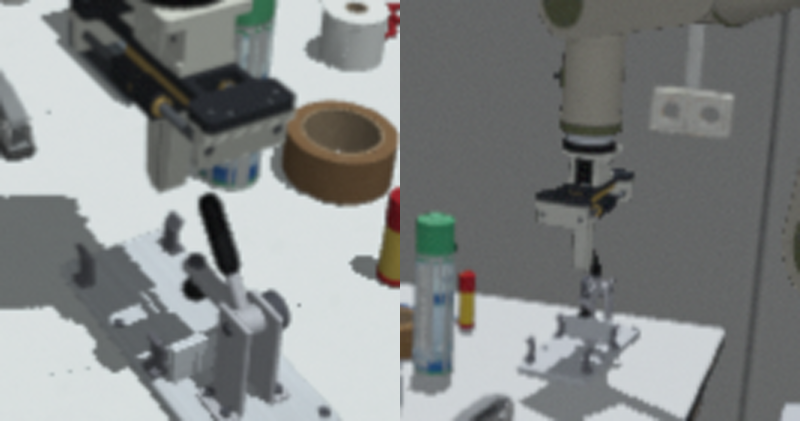

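The fingers are beside the handle end on the bed side and well lined up: in the side crop the tip is at (580,265) and the handle at (597,255). Now I'll push.

carry_out(moves=[{"jaw": 0, "dx": 0, "dy": -0.015, "dz": 0, "yaw": 0}, {"jaw": 0, "dx": 0, "dy": -0.015, "dz": 0, "yaw": 0}, {"jaw": 0, "dx": 0, "dy": -0.015, "dz": -0.003, "yaw": 0}, {"jaw": 0, "dx": 0, "dy": -0.015, "dz": -0.005, "yaw": 0}, {"jaw": 0, "dx": 0, "dy": -0.015, "dz": -0.006, "yaw": 0}, {"jaw": 0, "dx": 0, "dy": -0.016, "dz": -0.006, "yaw": 0}])

```text
t: 3.78
tool_pos: [0.4429, -0.2829, 0.166]
orientation: [0.225, 3.126, -0.008]
force: [-0.7, -0.2, -0.6]
opening: 0.0005
gripper_force: 0.0
```

carry_out(moves=[{"jaw": 0, "dx": 0, "dy": -0.008, "dz": -0.003, "yaw": 0}, {"jaw": 0, "dx": 0, "dy": -0.004, "dz": -0.03, "yaw": 0}, {"jaw": 0, "dx": 0, "dy": 0, "dz": -0.05, "yaw": 0}, {"jaw": 0, "dx": 0, "dy": 0.02, "dz": -0.04, "yaw": 0}, {"jaw": 0.093, "dx": 0, "dy": 0.06, "dz": 0, "yaw": 0}, {"jaw": 0.093, "dx": 0, "dy": 0.06, "dz": 0, "yaw": 0}])

```text
t: 4.53
tool_pos: [0.4588, -0.1526, 0.2837]
orientation: [0.229, 3.133, 0.0]
force: [1.0, 0.7, -0.6]
opening: 0.0158
gripper_force: 0.0
```

```bash
python3 - <<'E'
from h import *
s=read_state();print(s['t'],s['tool_pos'],s['force'])
a,_=snap('scene');b,_=snap('side');w,m=snap('wrist','w4.png');np.save('w4.npy',np.array(m['view']))
f=lambda i,x,y:cv2.resize(i[y:y+100,x:x+133,::-1],(400,300),interpolation=cv2.INTER_CUBIC)
cv2.imwrite('pics/p4.png',np.vstack([np.hstack([f(a,290,260),f(b,275,130)]),cv2.resize(w[0:210,:,::-1],(800,300))]))
E
```

```text
4.525 [ 0.4588419  -0.15258033  0.28373394] [ 0.9777114   0.71524638 -0.55974366]
```

View pics/p4.png

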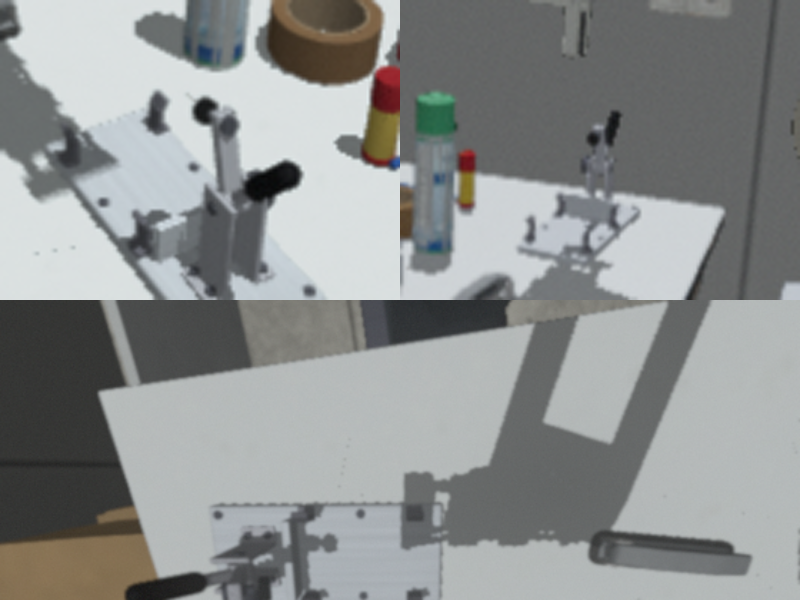

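The clamp is open: the handle leans back with its end at (275,180) in the scene crop. In the wrist crop the bed's stop edge is near x=303. Next, back to the carton with the tool turned about 1.27 rad.

carry_out(moves=[{"jaw": 0.093, "dx": 0.001, "dy": 0.06, "dz": 0, "yaw": 0}, {"jaw": 0.093, "dx": 0.001, "dy": 0.06, "dz": 0, "yaw": 0}, {"jaw": 0.093, "dx": 0.001, "dy": 0.06, "dz": 0, "yaw": 0}, {"jaw": 0.093, "dx": 0.001, "dy": 0.06, "dz": 0, "yaw": 0}, {"jaw": 0.093, "dx": 0.001, "dy": 0.06, "dz": 0, "yaw": 0}, {"jaw": 0.093, "dx": 0.001, "dy": 0.06, "dz": 0, "yaw": 0}, {"jaw": 0.093, "dx": 0.001, "dy": 0.06, "dz": 0, "yaw": 0}, {"jaw": 0.093, "dx": 0.001, "dy": 0.06, "dz": 0, "yaw": 0}])

```text
t: 5.68
tool_pos: [0.5209, 0.3232, 0.2827]
orientation: [-0.228, -3.133, 0.002]
force: [1.0, -0.3, 0.6]
opening: 0.0926
gripper_force: 0.0
```

carry_out(moves=[{"jaw": 0.093, "dx": 0, "dy": 0, "dz": 0, "yaw": 0.18}, {"jaw": 0.093, "dx": 0, "dy": 0, "dz": 0, "yaw": 0.18}, {"jaw": 0.093, "dx": 0, "dy": 0, "dz": 0, "yaw": 0.18}, {"jaw": 0.093, "dx": 0, "dy": 0, "dz": 0, "yaw": 0.18}, {"jaw": 0.093, "dx": 0, "dy": 0, "dz": 0, "yaw": 0.18}, {"jaw": 0.093, "dx": 0, "dy": 0, "dz": 0, "yaw": 0.18}, {"jaw": 0.093, "dx": 0, "dy": 0, "dz": 0, "yaw": 0.18}, {"jaw": 0.093, "dx": 0, "dy": 0, "dz": 0, "yaw": 0}])

```text
t: 6.68
tool_pos: [0.5207, 0.3215, 0.2827]
orientation: [-2.029, -2.398, 0.002]
force: [-0.6, -0.5, -0.1]
opening: 0.0932
gripper_force: 0.0
```

```bash
python3 - <<'E'
from h import *
s=read_state();T=R.from_rotvec(s['orientation']).as_matrix();print(s['t'],s['tool_pos'],T.round(3).tolist(),s['q'])
m=camera_model('wrist');m['view']=np.load('w4.npy')
g=lambda x,y,z:onz(m,x/1.42857,y/1.42857,z)[:2]
print('stop',g(302,520,.046),g(306,598,.046),'posts',[g(*p,.048).round(4) for p in((312,512),(312,595),(415,512),(432,595))])
w,m=snap('wrist','w5.png');np.save('w5.npy',np.array(m['view']))
cv2.imwrite('pics/p5.png',cv2.resize(w[60:320,110:450,::-1],None,fx=2.2,fy=2.2))
E
```

```text
6.675 [0.52073758 0.32148394 0.28273432] [[-0.166, 0.986, -0.001], [0.986, 0.166, -0.001], [-0.001, -0.001, -1.0]] [ 4.69606436e-01  1.46909312e-01  1.35440907e+00 -4.51530552e-04
  1.64165695e+00  3.03030765e-01]
stop [ 0.75208612 -0.3043478 ] [ 0.8716325  -0.32394595] posts [array([ 0.7406, -0.2897]), array([ 0.8654, -0.3147]), array([ 0.7574, -0.1716]), array([ 0.8866, -0.1668])]
```

View pics/p5.png

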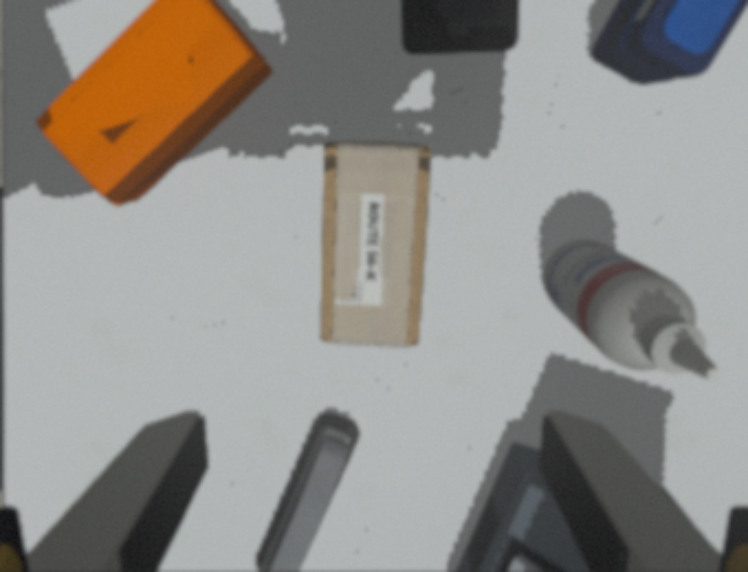

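The carton's top corners are at (327,145), (430,147), (418,345) and (322,342) in the crop. The bottle base is near (585,270), clear of the fingers. I've used all my picture views, so the rest is numeric.

```bash
python3 - <<'E'
from h import *
m=camera_model('wrist');m4=dict(m,view=np.load('w4.npy'));m1=dict(m,view=np.load('w1.npy'));m2=dict(m,view=np.load('w2.npy'));m5=dict(m,view=np.load('w5.npy'))
g=lambda x,y,z:onz(m4,x/1.42857,(y-300)/1.42857,z)[:2]
print('stop',g(302,520,.046),g(306,598,.046),'posts',[g(*p,.045).round(4) for p in((312,512),(312,595),(415,512),(432,595))])
w=cv2.imread('pics/w5.png')
h=cv2.cvtColor(w,cv2.COLOR_BGR2HSV)[110:230,235:325]
M=cv2.inRange(h,(5,28,60),(28,220,255));M=cv2.morphologyEx(M,cv2.MORPH_CLOSE,np.ones((25,25)))
c=max(cv2.findContours(M,0,2)[0],key=cv2.contourArea);print(cv2.minAreaRect(c),(cv2.boxPoints(cv2.minAreaRect(c))+[235,110]).round(1).tolist())
q=np.array([(327,145),(430,147),(418,345),(322,342)])/2.2+[110,60];print(q)
# order in w1: -> match by position
q1=[(318,155),(329,190),(253,220),(237,187)]
for a,b in zip(q,q1): print(tri(ray(m5,*a),ray(m1,*b))[0].round(3))
for z in (.048,.045): Q=np.array([onz(m5,*p,z)[:2] for p in q]);d=Q[0]+Q[1]-Q[2]-Q[3];print(Q.mean(0),np.arctan2(-d[0],d[1]),[np.linalg.norm(Q[i]-Q[i-1]).round(4) for i in range(4)])
print('bottle base',onz(m5,585/2.2+110,265/2.2+60,.0))
E
```

```text
stop [ 0.41056772 -0.23317205] [ 0.48569422 -0.24491705] posts [array([ 0.4047, -0.2227]), array([ 0.4837, -0.2387]), array([ 0.4179, -0.1279]), array([ 0.5002, -0.1215])]
((44.799476623535156, 60.317630767822266), (48.067447662353516, 90.49028015136719), 1.6846843957901) [[254.4, 214.8], [257.1, 124.4], [305.2, 125.8], [302.5, 216.2]]
[[258.63636364 125.90909091]
 [305.45454545 126.81818182]
 [300.         216.81818182]
 [256.36363636 215.45454545]]
[0.482 0.388 0.045]
[0.544 0.397 0.01 ]
[0.558 0.273 0.037]
[0.497 0.27  0.059]
[0.5191977  0.33203926] 0.12492454214702153 [np.float64(0.1217), np.float64(0.0603), np.float64(0.1225), np.float64(0.0616)]
[0.51928855 0.33149763] 0.12492454214702127 [np.float64(0.1226), np.float64(0.0608), np.float64(0.1234), np.float64(0.0621)]
bottle base [0.66621335 0.33679223 0.        ]
```

carry_out(moves=[{"jaw": 0.093, "dx": 0.0155, "dy": 0, "dz": 0.05, "yaw": 0.025}, {"jaw": 0.093, "dx": 0, "dy": 0, "dz": 0.05, "yaw": 0}, {"jaw": 0.093, "dx": 0, "dy": 0, "dz": 0.05, "yaw": 0}, {"jaw": 0.093, "dx": 0, "dy": 0, "dz": 0.045, "yaw": 0}, {"jaw": 0.093, "dx": 0, "dy": 0, "dz": 0.04, "yaw": 0}, {"jaw": 0.093, "dx": 0, "dy": 0, "dz": 0.02, "yaw": 0}, {"jaw": 0.093, "dx": 0, "dy": 0, "dz": 0.015, "yaw": 0}, {"jaw": 0.093, "dx": 0, "dy": 0, "dz": 0, "yaw": 0}])

```text
t: 7.72
tool_pos: [0.5172, 0.3381, 0.0134]
orientation: [-2.057, -2.374, 0.001]
force: [0.3, 0.3, 0.9]
opening: 0.0932
gripper_force: 0.0
```

carry_out(grip_force=15, moves=[{"jaw": 0.05, "dx": 0, "dy": 0, "dz": 0, "yaw": 0}, {"jaw": 0.05, "dx": 0, "dy": 0, "dz": 0, "yaw": 0}, {"jaw": 0.05, "dx": 0, "dy": 0, "dz": 0, "yaw": 0}, {"jaw": 0.05, "dx": 0, "dy": 0, "dz": 0, "yaw": 0}])

```text
t: 8.22
tool_pos: [0.5177, 0.3386, 0.0146]
orientation: [2.058, 2.373, 0.002]
force: [-0.6, 0.1, 4.3]
opening: 0.0657
gripper_force: 15.0
```

Gripped at 65.7 mm, so it's aligned. I'll lift and measure the bed's centre line more finely from the saved pictures.

carry_out(moves=[{"jaw": 0.05, "dx": 0, "dy": 0, "dz": -0.03, "yaw": 0}, {"jaw": 0.05, "dx": 0, "dy": 0, "dz": -0.05, "yaw": 0}, {"jaw": 0.05, "dx": 0, "dy": 0, "dz": -0.05, "yaw": 0}, {"jaw": 0.05, "dx": 0, "dy": 0, "dz": -0.04, "yaw": 0}])

```text
t: 8.72
tool_pos: [0.5173, 0.3384, 0.1858]
orientation: [2.058, 2.373, 0.002]
force: [0.4, -0.2, -0.6]
opening: 0.0663
gripper_force: 15.0
```

```bash
python3 - <<'E'
from h import *
m=camera_model('wrist')
for n,rows,cols in(('w2',((115,140),(180,205)),(155,300)),('w4',((132,155),(195,240)),(150,308))):
    mm=dict(m,view=np.load(n+'.npy'));g=cv2.cvtColor(cv2.imread(f'pics/{n}.png'),cv2.COLOR_BGR2GRAY).astype(int)
    for c in range(cols[0],cols[1],12):
        print(n,c,[g[a:b,c].tolist() for a,b in rows[:2]] if c==cols[0]+60 else '',[(a+int(np.argmin(g[a:b,c])),a+int(np.argmax(np.abs(np.diff(g[a:b,c]))))) for a,b in rows])
E
```

```text
w2 155  [(132, 124), (180, 181)]
w2 167  [(126, 124), (189, 192)]
w2 179  [(125, 124), (185, 191)]
w2 191  [(125, 124), (180, 184)]
w2 203  [(135, 123), (180, 186)]
w2 215 [[188, 189, 187, 186, 185, 187, 186, 188, 184, 166, 127, 99, 88, 82, 86, 87, 85, 78, 74, 74, 85, 106, 132, 143, 148], [109, 109, 107, 103, 99, 100, 96, 91, 88, 88, 89, 85, 85, 79, 86, 94, 99, 111, 141, 169, 183, 187, 186, 187, 187]] [(133, 124), (193, 197)]
w2 227  [(125, 123), (188, 183)]
w2 239  [(125, 123), (193, 194)]
w2 251  [(131, 123), (188, 186)]
w2 263  [(125, 123), (193, 193)]
w2 275  [(124, 123), (193, 193)]
w2 287  [(131, 119), (187, 184)]
w2 299  [(129, 118), (186, 188)]
w4 150  [(150, 147), (197, 198)]
w4 162  [(143, 142), (196, 214)]
w4 174  [(143, 141), (200, 213)]
w4 186  [(143, 142), (195, 210)]
w4 198  [(143, 141), (212, 212)]
w4 210 [[185, 184, 185, 184, 185, 184, 184, 185, 182, 167, 137, 104, 95, 105, 111, 106, 100, 94, 96, 92, 85, 78, 78], [82, 86, 82, 82, 81, 82, 82, 81, 84, 89, 95, 109, 119, 124, 120, 110, 99, 92, 90, 91, 99, 108, 134, 166, 181, 183, 186, 185, 182, 185, 185, 185, 184, 183, 184, 184, 184, 183, 185, 183, 184, 183, 184, 183, 184]] [(153, 142), (199, 217)]
w4 222  [(144, 141), (206, 203)]
w4 234  [(143, 141), (211, 211)]
w4 246  [(142, 140), (198, 211)]
w4 258  [(143, 141), (207, 211)]
w4 270  [(143, 141), (210, 211)]
w4 282  [(143, 140), (211, 212)]
w4 294  [(152, 153), (206, 202)]
w4 306  [(132, 140), (206, 211)]
```

```bash
python3 - <<'E'
from h import *
m=camera_model('wrist')
y=np.array([.133,.991]);x=np.array([.991,-.133])
for n,a,b in(('w2',124.3,193.5),('w4',141.8,211.7)):
    mm=dict(m,view=np.load(n+'.npy'))
    for c in(179,239,270):
        A=onz(mm,c,a,.008)[:2];B=onz(mm,c,b+.5,.012)[:2];print(n,c,A.round(4),B.round(4),'width',((B-A)@x).round(4),'mid',((A+B)/2@x).round(4))
print('post est',np.array([.4539,-.187])@x)
# end stop / posts along rows, w4 and w2
for n,r in(('w4',165),('w4',172),('w4',185),('w2',140),('w2',160),('w2',172)):
    g=cv2.cvtColor(cv2.imread(f'pics/{n}.png'),cv2.COLOR_BGR2GRAY).astype(int);print(n,r,g[r,195:240].tolist() if n=='w4' else g[r,195:250].tolist())
for n,r in(('w4',146),('w4',148),('w2',129),('w2',131)):
    g=cv2.cvtColor(cv2.imread(f'pics/{n}.png'),cv2.COLOR_BGR2GRAY).astype(int);print(n,r,g[r,200:315].tolist())
E
```

```text
w2 179 [ 0.3902 -0.2917] [ 0.4918 -0.3157] width 0.1039 mid 0.4774
w2 239 [ 0.4026 -0.2048] [ 0.5051 -0.2234] width 0.1041 mid 0.4782
w2 270 [ 0.4091 -0.1599] [ 0.512  -0.1756] width 0.1041 mid 0.4787
w4 179 [ 0.3904 -0.2847] [ 0.4931 -0.3084] width 0.1049 mid 0.4772
w4 239 [ 0.4022 -0.1993] [ 0.5058 -0.2175] width 0.1051 mid 0.4777
w4 270 [ 0.4084 -0.155 ] [ 0.5124 -0.1704] width 0.1052 mid 0.4779
post est 0.4746859
w4 165 [98, 111, 142, 167, 177, 178, 173, 148, 112, 84, 78, 77, 79, 88, 94, 98, 99, 99, 100, 102, 105, 106, 104, 105, 111, 122, 129, 134, 150, 167, 166, 150, 126, 109, 101, 100, 102, 108, 115, 139, 161, 171, 174, 174, 174]
w4 172 [97, 103, 119, 142, 157, 150, 127, 106, 93, 79, 78, 76, 77, 82, 89, 98, 102, 100, 101, 99, 101, 99, 102, 102, 101, 100, 102, 108, 123, 135, 126, 110, 103, 101, 101, 103, 102, 103, 101, 104, 133, 162, 180, 180, 178]
w4 185 [96, 100, 99, 108, 138, 164, 174, 173, 163, 135, 100, 81, 79, 80, 82, 90, 98, 100, 98, 101, 115, 146, 169, 176, 176, 177, 176, 176, 178, 175, 176, 176, 174, 178, 176, 175, 175, 176, 176, 176, 175, 176, 175, 175, 173]
w2 140 [16
[... 2303 characters left out ...]
3, 126, 98, 87, 82, 77, 69, 74, 72, 71, 72, 73, 81, 85, 87, 92, 94, 96, 98, 101, 101, 101, 102, 100, 101, 102, 102, 101, 103, 102, 106, 107, 108]
w2 131 [177, 170, 168, 160, 150, 142, 134, 121, 108, 102, 97, 94, 95, 91, 89, 85, 82, 80, 80, 77, 84, 85, 96, 115, 126, 141, 150, 158, 169, 176, 180, 180, 179, 181, 180, 180, 181, 179, 180, 180, 181, 181, 180, 181, 180, 180, 175, 169, 160, 151, 142, 129, 121, 118, 123, 133, 142, 151, 162, 172, 180, 179, 179, 182, 180, 180, 178, 180, 178, 179, 178, 179, 181, 180, 177, 178, 180, 178, 181, 177, 176, 169, 155, 133, 103, 88, 78, 72, 71, 66, 71, 70, 70, 74, 78, 79, 85, 91, 92, 97, 101, 101, 101, 101, 103, 102, 100, 100, 109, 114, 115, 111, 108, 107, 110]
```

carry_out(moves=[{"jaw": 0.05, "dx": -0.03, "dy": -0.008, "dz": 0, "yaw": 0}, {"jaw": 0.05, "dx": -0.054, "dy": -0.014, "dz": 0, "yaw": 0}, {"jaw": 0.05, "dx": -0.054, "dy": -0.014, "dz": 0, "yaw": 0}, {"jaw": 0.05, "dx": -0.054, "dy": -0.014, "dz": 0, "yaw": 0}, {"jaw": 0.05, "dx": -0.054, "dy": -0.014, "dz": 0, "yaw": 0}, {"jaw": 0.05, "dx": -0.054, "dy": -0.014, "dz": 0, "yaw": 0}, {"jaw": 0.05, "dx": -0.054, "dy": -0.014, "dz": 0, "yaw": 0}, {"jaw": 0.05, "dx": -0.054, "dy": -0.014, "dz": 0, "yaw": 0}])

```text
t: 9.72
tool_pos: [0.4693, -0.0822, 0.1835]
orientation: [2.058, 2.374, 0.0]
force: [0.3, -0.5, -0.7]
opening: 0.0659
gripper_force: 15.0
```

carry_out(moves=[{"jaw": 0.05, "dx": -0.05, "dy": -0.013, "dz": 0, "yaw": 0}, {"jaw": 0.05, "dx": -0.028, "dy": -0.008, "dz": 0, "yaw": 0}, {"jaw": 0.05, "dx": 0, "dy": 0, "dz": 0, "yaw": 0.1}, {"jaw": 0.05, "dx": 0, "dy": 0, "dz": 0, "yaw": 0.1}, {"jaw": 0.05, "dx": 0, "dy": 0, "dz": 0, "yaw": 0.08}, {"jaw": 0.05, "dx": 0, "dy": 0, "dz": 0, "yaw": 0}])

```text
t: 10.48
tool_pos: [0.46, -0.1607, 0.1834]
orientation: [-2.368, -2.063, 0.0]
force: [-0.5, 0.2, -2.2]
opening: 0.0659
gripper_force: 15.0
```

```bash
python3 - <<'E'
from h import *
s=read_state();T=R.from_rotvec(s['orientation']).as_matrix();print(s['t'],s['tool_pos'],s['opening'],s['q'])
w,m=snap('wrist','w6.png');np.save('w6.npy',np.array(m['view']))
y=np.array([.138,.9904]);o=np.array([.4571,-.1875]);x=np.array([y[1],-y[0]])
p=np.array(s['tool_pos'][:2]);print('jig x,y of tcp',(p-o)@x,(p-o)@y,'yaw err',np.arctan2(-T[0,0],T[1,0])+.1384)
# carton end (far +y end top edge) in view
h=cv2.cvtColor(w,cv2.COLOR_RGB2HSV);M=cv2.inRange(h,(5,28,60),(28,220,255));M[:,:200]=0;M[:,360:]=0
c=max(cv2.findContours(M,0,2)[0],key=cv2.contourArea);bx=cv2.boundingRect(c);print(bx)
r=np.array([bx[0]+bx[2]/2,bx[1]]);P=onz(m,*r,s['tool_pos'][2]+.0334);print('far end mid',T.T@(P-s['tool_pos']))
E
```

```text
10.475 [ 0.46000045 -0.16074234  0.18336288] 0.06587412323931975 [-4.41410570e-01 -1.59385002e-01  1.83967123e+00 -4.25612773e-05
  1.46182014e+00 -3.03903295e-01]
jig x,y of tcp -0.000819951058985064 0.026901046235030347 yaw err 0.0008973358650956609
(214, 167, 135, 155)
far end mid [ 0.06255984  0.00087143 -0.03339335]
```

carry_out(moves=[{"jaw": 0.05, "dx": 0, "dy": 0.001, "dz": 0.035, "yaw": 0}, {"jaw": 0.05, "dx": 0, "dy": 0, "dz": 0.035, "yaw": 0}, {"jaw": 0.05, "dx": 0, "dy": 0, "dz": 0.03, "yaw": 0}, {"jaw": 0.05, "dx": 0, "dy": 0, "dz": 0.02, "yaw": 0}, {"jaw": 0.05, "dx": 0, "dy": 0, "dz": 0.017, "yaw": 0}, {"jaw": 0.05, "dx": 0, "dy": 0, "dz": 0.015, "yaw": 0}, {"jaw": 0.05, "dx": 0, "dy": 0, "dz": 0, "yaw": 0}])

```text
t: 11.4
tool_pos: [0.4604, -0.1605, 0.0305]
orientation: [-2.367, -2.062, 0.001]
force: [0.2, 0.0, -1.7]
opening: 0.0657
gripper_force: 15.0
```

carry_out(moves=[{"jaw": 0.05, "dx": -0.005, "dy": 0, "dz": 0.001, "yaw": 0}, {"jaw": 0.05, "dx": -0.005, "dy": 0, "dz": 0.001, "yaw": 0}, {"jaw": 0.05, "dx": 0, "dy": 0, "dz": 0, "yaw": 0}])

```text
t: 11.78
tool_pos: [0.4602, -0.1716, 0.0302]
orientation: [2.369, 2.062, 0.001]
force: [0.4, 0.4, -1.2]
opening: 0.0662
gripper_force: 15.0
```

carry_out(moves=[{"jaw": 0.05, "dx": -0.003, "dy": 0, "dz": 0, "yaw": 0}, {"jaw": 0.05, "dx": -0.003, "dy": 0, "dz": 0, "yaw": 0}, {"jaw": 0.05, "dx": 0, "dy": 0, "dz": 0, "yaw": 0}])

```text
t: 12.15
tool_pos: [0.4591, -0.177, 0.0297]
orientation: [2.369, 2.063, -0.0]
force: [-0.8, -0.7, -0.8]
opening: 0.0657
gripper_force: 15.0
```

carry_out(moves=[{"jaw": 0.05, "dx": -0.003, "dy": 0, "dz": 0, "yaw": 0}, {"jaw": 0.05, "dx": 0, "dy": 0, "dz": 0, "yaw": 0}])

```text
t: 12.4
tool_pos: [0.4586, -0.1797, 0.0296]
orientation: [-2.369, -2.063, -0.0]
force: [0.4, 1.4, -2.2]
opening: 0.0657
gripper_force: 14.9
```

carry_out(moves=[{"jaw": 0.05, "dx": -0.003, "dy": 0, "dz": 0, "yaw": 0}, {"jaw": 0.05, "dx": 0, "dy": 0, "dz": 0, "yaw": 0}])

```text
t: 12.65
tool_pos: [0.4572, -0.1808, 0.0291]
orientation: [-2.366, -2.06, -0.001]
force: [-3.1, 9.7, 3.1]
opening: 0.0655
gripper_force: 15.0
```

The carton is against the end stop (9.7 N). Ease off, lower and let go.

carry_out(moves=[{"jaw": 0.05, "dx": 0.001, "dy": 0, "dz": 0.002, "yaw": 0}, {"jaw": 0.05, "dx": 0, "dy": 0, "dz": 0.0015, "yaw": 0}, {"jaw": 0.05, "dx": 0, "dy": 0, "dz": 0, "yaw": 0}])

```text
t: 13.02
tool_pos: [0.4583, -0.1812, 0.0264]
orientation: [-2.368, -2.063, -0.0]
force: [-1.6, 5.8, 4.4]
opening: 0.0656
gripper_force: 15.0
```

carry_out(moves=[{"jaw": 0.085, "dx": 0, "dy": 0, "dz": 0, "yaw": 0}, {"jaw": 0.085, "dx": 0, "dy": 0, "dz": 0, "yaw": 0}, {"jaw": 0.085, "dx": 0, "dy": 0, "dz": 0, "yaw": 0}, {"jaw": 0.085, "dx": 0, "dy": 0, "dz": 0, "yaw": 0}])

```text
t: 13.52
tool_pos: [0.4584, -0.1819, 0.0262]
orientation: [2.369, 2.063, -0.0]
force: [-0.7, 0.3, -0.4]
opening: 0.0849
gripper_force: 0.0
```

carry_out(moves=[{"jaw": 0.085, "dx": 0, "dy": 0, "dz": -0.03, "yaw": 0}, {"jaw": 0.085, "dx": 0, "dy": 0, "dz": -0.05, "yaw": 0}, {"jaw": 0.085, "dx": 0, "dy": 0, "dz": -0.05, "yaw": 0}, {"jaw": 0.085, "dx": 0, "dy": 0, "dz": -0.05, "yaw": 0}, {"jaw": 0.085, "dx": 0, "dy": 0, "dz": -0.05, "yaw": 0}, {"jaw": 0.085, "dx": 0, "dy": 0, "dz": 0, "yaw": 0}])

```text
t: 14.28
tool_pos: [0.4606, -0.183, 0.2615]
orientation: [2.363, 2.057, 0.005]
force: [0.0, -0.2, 0.2]
opening: 0.085
gripper_force: 0.0
```

```bash
python3 - <<'E'
from h import *
s=read_state();T=R.from_rotvec(s['orientation']).as_matrix();print(s['t'],s['tool_pos'])
w,m=snap('wrist','w7.png');np.save('w7.npy',np.array(m['view']))
h=cv2.cvtColor(w,cv2.COLOR_RGB2HSV);M=cv2.inRange(h,(5,28,60),(28,220,255));M[260:]=0;M[:,:200]=0;M[:,360:]=0;M=cv2.morphologyEx(M,cv2.MORPH_CLOSE,np.ones((15,15)))
c=max(cv2.findContours(M,0,2)[0],key=cv2.contourArea);b=cv2.minAreaRect(c);print(b)
y=np.array([.138,.9904]);o=np.array([.4571,-.1875]);x=np.array([y[1],-y[0]])
for p in cv2.boxPoints(b): 
    P=onz(m,*p,.06)[:2]-o;print(p.round(1),(P@x).round(4),(P@y).round(4))
E
```

```text
14.275 [ 0.4606485  -0.18295922  0.2614765 ]
((275.0, 185.0), (52.0, 96.0), -0.0)
[249. 233.] -0.0357 -0.0581
[249. 137.] -0.032 0.0649
[301. 137.] 0.0301 0.0649
[301. 233.] 0.0329 -0.0583
```

The carton is seated, with its centre within about 2 mm. Next, close the clamp from behind.

carry_out(moves=[{"jaw": 0, "dx": -0.049, "dy": -0.003, "dz": 0, "yaw": 0}, {"jaw": 0, "dx": -0.049, "dy": 0, "dz": 0, "yaw": 0}, {"jaw": 0, "dx": -0.049, "dy": 0, "dz": 0, "yaw": 0}, {"jaw": 0, "dx": -0.049, "dy": 0, "dz": 0, "yaw": 0}, {"jaw": 0, "dx": 0, "dy": 0, "dz": 0.04, "yaw": 0}, {"jaw": 0, "dx": 0, "dy": 0, "dz": 0.04, "yaw": 0}, {"jaw": 0, "dx": 0, "dy": 0, "dz": 0.04, "yaw": 0}, {"jaw": 0, "dx": 0, "dy": 0, "dz": 0, "yaw": 0}])

```text
t: 15.32
tool_pos: [0.4254, -0.3725, 0.1304]
orientation: [-2.362, -2.056, 0.001]
force: [-0.5, -0.4, -0.8]
opening: 0.0095
gripper_force: 0.0
```

carry_out(moves=[{"jaw": 0, "dx": 0.015, "dy": 0, "dz": 0, "yaw": 0}, {"jaw": 0, "dx": 0.015, "dy": 0, "dz": 0, "yaw": 0}, {"jaw": 0, "dx": 0.015, "dy": 0, "dz": -0.003, "yaw": 0}])

```text
t: 15.7
tool_pos: [0.436, -0.3317, 0.1422]
orientation: [2.365, 2.059, -0.001]
force: [0.2, -3.8, 1.6]
opening: 0.0004
gripper_force: 2.2
```

carry_out(moves=[{"jaw": 0, "dx": 0.015, "dy": 0, "dz": -0.006, "yaw": 0}, {"jaw": 0, "dx": 0.015, "dy": 0, "dz": -0.006, "yaw": 0}, {"jaw": 0, "dx": 0.015, "dy": 0, "dz": -0.004, "yaw": 0}, {"jaw": 0, "dx": 0.01, "dy": 0, "dz": 0, "yaw": 0}])

```text
t: 16.2
tool_pos: [0.4426, -0.2753, 0.1557]
orientation: [2.368, 2.064, 0.001]
force: [-0.1, -0.7, 0.1]
opening: 0.0004
gripper_force: 0.0
```

```bash
python3 - <<'E'
from h import *
s=read_state();print(s['t'],s['tool_pos'],s['force'])
y=np.array([.138,.9904]);o=np.array([.4571,-.1875]);x=np.array([y[1],-y[0]]);p=np.array(s['tool_pos'][:2])-o;print('jig',p@x,p@y)
E
```

```text
16.2 [ 0.44264133 -0.27525758  0.15567362] [-0.11106705 -0.68177843  0.12716769]
jig -0.0022093206373473067 -0.08891040571698983
```

carry_out(moves=[{"jaw": 0, "dx": -0.01, "dy": 0, "dz": -0.02, "yaw": 0}, {"jaw": 0, "dx": 0, "dy": 0, "dz": -0.05, "yaw": 0}, {"jaw": 0, "dx": 0, "dy": 0, "dz": -0.06, "yaw": 0}, {"jaw": 0, "dx": 0, "dy": 0, "dz": -0.06, "yaw": 0}, {"jaw": 0, "dx": 0, "dy": 0, "dz": 0, "yaw": 0}])

```text
t: 16.82
tool_pos: [0.4423, -0.2888, 0.3531]
orientation: [2.361, 2.054, 0.003]
force: [-0.1, 0.5, -0.5]
opening: 0.0005
gripper_force: 0.0
```

```bash
python3 - <<'E'
from h import *
s=read_state();print(s['t'],s['tool_pos'],s['force'],s['q'])
a,m=snap('scene','s8.png');g=cv2.cvtColor(a,cv2.COLOR_RGB2GRAY)
y=np.array([.138,.9904]);o=np.array([.4571,-.1875])
for n,d in(('shut',-1),('open',1)):
  for f in(.75,.9):
    P=[*(o-.1*y+(-d)*y*.085*f*np.sin(.65)),.082+.085*f*np.cos(.65)];u,v=proj(m,P);print(n,f,(round(u),round(v)),g[int(v)-3:int(v)+4,int(u)-3:int(u)+4].min(1))
# console paddle: bright region within dark console
print(g[205:232:2,312:345:2])
d,md=snap('side','d8.png')
E
```

```text
16.825 [ 0.44231857 -0.2887726   0.35310976] [-0.13596584  0.51398742 -0.46114823] [-6.75239645e-01 -9.13865578e-02  1.47063746e+00 -3.15291075e-04
  1.75057888e+00 -5.36466831e-01]
shut 0.75 (357, 297) [13 20 20 19 16 20 21]
shut 0.9 (355, 291) [15 13 15 16 18 16 13]
open 0.75 (380, 320) [193 118  89  87  90  90  89]
open 0.9 (383, 319) [228 228 228 222 178 138 111]
[[226 223 165 133  81  72  66  68  89  82  58  60  62  62  62  63  63]
 [229 228 228 219 136  66  66  93  90  83  81  43  59  65  63  62  63]
 [229 229 221 128  66  66  91  92  84  98  89  89  47  57  63  64  63]
 [228 220 130  67  65  83 106 107  84  88  85 114  97  24  45  63  62]
 [197  96  65  65  78 105 107 108 107  93 110 112  57  14  20  55  99]
 [ 80  66  66  72 110 108 108 107 107 110 119  73  15  14  39  78  84]
 [ 69  67  77 104 108 109 109 107 111 119  92  20  18  56  94 112 102]
 [105  70 151 138 111 107 108 109 117  90  23  27  75 109 113 115 114]
 [114  59 118 179 161 111 108 114  99  30  29  86 116 113 113 114 115]
 [ 87  59  28 112 176 161 118 110  38  47  96 111 114 112 112 114 115]
 [ 61  67  69  32 101 172 116  53  52 108 112 112 112 113 113 116  95]
 [ 61  62  63  56  31  68  57  61 109 112 112 112 111 113 114  92  86]
 [ 57  58  62  74  59  34  75 111 113 113 112 111 112 110  87  82  82]
 [ 56  36  58  63  70  90 113 112 111 113 113 114 108  85  81  80  76]]
```

The clamp is shut: the dark grip is at (355,291), the shut position. For the switch the tool must lean, and the moves have no tilt. I'll fit the arm's plane geometry to see where the reach limit forces an outward lean, while turning the tool.

carry_out(moves=[{"jaw": 0, "dx": 0, "dy": 0, "dz": -0.05, "yaw": -0.172}, {"jaw": 0, "dx": 0, "dy": 0, "dz": -0.05, "yaw": -0.172}, {"jaw": 0, "dx": 0, "dy": 0, "dz": -0.05, "yaw": -0.172}, {"jaw": 0, "dx": 0, "dy": 0, "dz": -0.05, "yaw": -0.172}, {"jaw": 0, "dx": 0, "dy": 0, "dz": -0.05, "yaw": -0.172}, {"jaw": 0, "dx": 0, "dy": 0, "dz": -0.05, "yaw": -0.172}])

```text
t: 17.68
tool_pos: [0.4405, -0.2867, 0.6451]
orientation: [-1.034, -2.964, -0.001]
force: [1.7, -0.6, -0.1]
opening: 0.0009
gripper_force: 0.0
```

```bash
cat > fk.py <<'E'
import numpy as np
from scipy.optimize import least_squares
D=[([.131,1.489],[.133,.5845,.2177]),([.1117,1.3636],[.5027,.3276,.2989]),([-.1394,1.6128],[.4835,-.1565,.2987]),([.1469,1.3544],[.5207,.3215,.2827]),([-.1594,1.8397],[.46,-.1607,.1834]),([-.0914,1.4706],[.4423,-.2888,.3531])]
E
python3 - <<'E'
from h import *;from fk import *
s=read_state();print(s['t'],s['tool_pos'],s['orientation'],s['q'],s['force'])
D.append((s['q'][1:3],s['tool_pos']))
def res(p):
    r=[]
    for (a,b),t in D:
        c=a+b;r+=[p[0]+p[1]*np.sin(a)+p[2]*np.sin(c)+p[3]*np.cos(c)-np.hypot(t[0],t[1]),p[4]+p[1]*np.cos(a)+p[2]*np.cos(c)-p[3]*np.sin(c)-t[2]]
    return r
f=least_squares(res,[.0,.45,.45,0,.2]);print(f.x.round(4),np.abs(f.fun).max())
np.save('fk.npy',f.x)
E
```

```text
17.675 [ 0.44049791 -0.28666621  0.64512334] [-1.03434330e+00 -2.96362481e+00 -1.25578961e-03] [-6.74404494e-01  2.40258105e-01  5.49213757e-01 -1.78936406e-04
  2.35488930e+00 -1.57373666e+00] [ 1.6828436  -0.61026164 -0.05745038]
[ 0.0032  0.3604  0.5529  0.0637 -0.0487] 0.0030577828782438754
```

carry_out(moves=[{"jaw": 0, "dx": 0, "dy": 0, "dz": -0.03, "yaw": 0}, {"jaw": 0, "dx": 0, "dy": 0, "dz": -0.03, "yaw": 0}, {"jaw": 0, "dx": 0, "dy": 0, "dz": -0.03, "yaw": 0}, {"jaw": 0, "dx": 0, "dy": 0, "dz": -0.03, "yaw": 0}, {"jaw": 0, "dx": 0, "dy": 0, "dz": -0.03, "yaw": 0}])

```text
t: 18.3
tool_pos: [0.4114, -0.2676, 0.7341]
orientation: [1.031, 2.928, -0.014]
force: [-0.1, 0.3, 0.6]
opening: 0.0007
gripper_force: 0.0
```

```bash
python3 - <<'E'
from h import *
s=read_state();print(s['t'],s['tool_pos'],s['orientation'],s['q']);print(R.from_rotvec(s['orientation']).as_matrix()[:,2])
E
```

```text
18.3 [ 0.41140323 -0.26760928  0.73414591] [ 1.03103987  2.92847056 -0.01407678] [-0.68429721  0.45724977  0.02393934  0.0080073   2.62261017 -1.57102204]
[ 0.03177734 -0.02079826 -0.99927856]
```

The tool leaned 0.038 rad outward at the reach limit, so the limit does tilt it. I'll carry on outward and upward to build more lean.

carry_out(moves=[{"jaw": 0, "dx": -0.04, "dy": 0, "dz": -0.03, "yaw": 0}, {"jaw": 0, "dx": -0.04, "dy": 0, "dz": -0.03, "yaw": 0}, {"jaw": 0, "dx": -0.04, "dy": 0, "dz": -0.03, "yaw": 0}])

```text
t: 18.68
tool_pos: [0.4471, -0.3042, 0.723]
orientation: [1.007, 2.859, -0.042]
force: [-0.3, -1.0, 0.4]
opening: 0.0004
gripper_force: 0.0
```

```bash
python3 - <<'E'
from h import *
s=read_state();print(s['t'],s['tool_pos'],s['orientation'],s['q']);print(R.from_rotvec(s['orientation']).as_matrix()[:,2])
E
```

```text
18.675 [ 0.44711027 -0.30418736  0.7230037 ] [ 1.00650756  2.85902795 -0.04222758] [-0.7014208   0.48477946  0.02384438  0.02249606  2.51986524 -1.57619705]
[ 0.09457479 -0.062739   -0.99353884]
```

carry_out(moves=[{"jaw": 0, "dx": -0.04, "dy": 0, "dz": -0.045, "yaw": 0}, {"jaw": 0, "dx": -0.04, "dy": 0, "dz": -0.045, "yaw": 0}, {"jaw": 0, "dx": -0.04, "dy": 0, "dz": -0.045, "yaw": 0}, {"jaw": 0, "dx": -0.04, "dy": 0, "dz": -0.045, "yaw": 0}, {"jaw": 0, "dx": -0.04, "dy": 0, "dz": -0.045, "yaw": 0}])

```text
t: 19.3
tool_pos: [0.4597, -0.3292, 0.7612]
orientation: [0.949, 2.696, -0.109]
force: [0.4, 0.4, -0.1]
opening: 0.0003
gripper_force: 0.0
```

```bash
python3 - <<'E'
from h import *
s=read_state();print(s['t'],s['tool_pos'],s['orientation'],s['q']);print(R.from_rotvec(s['orientation']).as_matrix().round(3))
E
```

```text
19.3 [ 0.45971734 -0.32916448  0.7612034 ] [ 0.949202    2.69586308 -0.10887407] [-0.73849791  0.43318572  0.02313877  0.05803789  2.39553853 -1.58384041]
[[-0.745  0.624  0.237]
 [ 0.603  0.781 -0.163]
 [-0.287  0.022 -0.958]]
```

carry_out(moves=[{"jaw": 0, "dx": -0.04, "dy": 0.007, "dz": -0.045, "yaw": 0}, {"jaw": 0, "dx": -0.04, "dy": 0.007, "dz": -0.045, "yaw": 0}, {"jaw": 0, "dx": -0.04, "dy": 0.007, "dz": -0.045, "yaw": 0}, {"jaw": 0, "dx": -0.04, "dy": 0.007, "dz": -0.045, "yaw": 0}, {"jaw": 0, "dx": -0.04, "dy": 0.007, "dz": -0.045, "yaw": 0}, {"jaw": 0, "dx": -0.04, "dy": 0.007, "dz": -0.045, "yaw": 0}, {"jaw": 0, "dx": -0.04, "dy": 0.007, "dz": -0.045, "yaw": 0}])

```text
t: 20.18
tool_pos: [0.4663, -0.3016, 0.8524]
orientation: [0.861, 2.448, -0.191]
force: [0.8, 0.5, 0.1]
opening: 0.0003
gripper_force: 0.0
```

```bash
python3 - <<'E'
from h import *
s=read_state();print(s['t'],s['tool_pos'],s['orientation'],s['q']);print(R.from_rotvec(s['orientation']).as_matrix().round(3))
E
```

```text
20.175 [ 0.46632712 -0.30163524  0.85242187] [ 0.86131931  2.44791072 -0.19100196] [-0.70540006  0.3097643   0.02331188  0.07329201  2.25107362 -1.53712236]
[[-0.654  0.616  0.438]
 [ 0.541  0.786 -0.298]
 [-0.528  0.042 -0.848]]
```

The lean is 0.558 rad, but at azimuth -0.60. Now I'll find the console's heading so I can turn the lean toward it.

```bash
python3 - <<'E'
from h import *
s=camera_model('scene');d=camera_model('side')
A=onz(s,309.1,230.7,0)[:2];B=onz(s,328,253.3,0)[:2];print('front',A,B,np.linalg.norm(A-B),'theta',np.arctan2(-(A-B)[0],(A-B)[1]))
# refine front-bottom edge in scene
a=cv2.imread('pics/s8.png');g=cv2.cvtColor(a,cv2.COLOR_BGR2GRAY)
lines=cv2.createLineSegmentDetector().detect(cv2.resize(g[190:265,295:370],None,fx=4,fy=4,interpolation=cv2.INTER_CUBIC))[0][:,0]/4+[295,190]*2
for l in lines:
    if np.hypot(l[2]-l[0],l[3]-l[1])>9: print('sc',l.round(1))
g=cv2.cvtColor(cv2.imread('pics/d8.png'),cv2.COLOR_BGR2GRAY)
lines=cv2.createLineSegmentDetector().detect(cv2.resize(g[190:245,230:285],None,fx=4,fy=4,interpolation=cv2.INTER_CUBIC))[0][:,0]/4+[230,190]*2
for l in lines:
    if np.hypot(l[2]-l[0],l[3]-l[1])>9: print('sd',l.round(1))
for n,mm in(('scene',s),('side',d)):
  for th in(0,):
    o=np.array([.68,.125,0]);
    print(n,[np.round(proj(mm,o+p),1).tolist() for p in([-.041,.07,0],[-.041,-.07,0],[.09,-.07,0],[.09,.07,0])])
E
```

```text
front [0.66419791 0.21141645] [0.62983449 0.06683732] 0.14860676202339773 theta -0.23334923676719005
sc [306.7 219.  320.8 207.2]
sc [351.6 264.6 352.9 247.9]
sc [314.9 220.1 323.3 228.2]
sc [320.1 206.6 296.7 197. ]
sc [352.3 247.8 327.  255.2]
sc [327.2 255.9 304.3 233.8]
sc [323.7 227.2 337.8 211.9]
sc [342.4 214.2 322.1 231.1]
sc [311.9 190.1 332.7 197.7]
sc [296.4 198.9 297.  217.1]
sc [343.4 236.6 334.5 239.6]
sc [321.5 229.8 314.5 223. ]
sc [322.7 211.4 316.3 218.2]
sc [307.8 234.8 307.7 223.9]
sc [321.1 231.7 328.8 238.7]
sc [335.2 241.1 344.2 238.5]
sd [261.6 216.3 269.5 211. ]
sd [275.5 215.1 274.8 228.9]
sd [250.8 203.3 259.6 213.9]
sd [274.  227.4 256.6 240.1]
sd [274.3 209.4 261.5 198.2]
sd [259.7 216.6 247.4 204.8]
scene [[306.0, 235.0], [332.7, 254.1], [363.7, 241.0], [335.9, 223.7]]
side [[258.5, 237.7], [272.2, 223.5], [242.5, 218.5], [227.0, 231.9]]
```

```bash
python3 - <<'E'
from h import *
s=camera_model('scene');d=camera_model('side')
def th(A,B):
    v=(A-B)[:2];v=v if v[1]>0 else -v;return np.arctan2(-v[0],v[1]).round(3),np.linalg.norm(v).round(3)
for n,m,z,l in(('sc front',s,0,(304.3,233.8,327.2,255.9)),('sc right',s,0,(327,255.2,352.3,247.8)),('sd front',d,0,(274,227.4,256.6,240.1)),('sc padlow',s,.09,(314.9,220.1,323.3,228.2)),('sc padlow2',s,.088,(321.5,229.8,314.5,223)),('sd padlow',d,.09,(261.6,216.3,269.5,211))):
    A=onz(m,l[0],l[1],z);B=onz(m,l[2],l[3],z);print(n,A.round(3),B.round(3),th(A,B))
print('corners tri',[ (t[0].round(4),np.round(t[1][0],4)) for t in (tri(ray(s,*a),ray(d,*b)) for a,b in(((314.9,220.1),(261.6,216.3)),((323.5,228),(270,210.8)),((314.5,223),(261.6,216.3))))])
E
```

```text
sc front [0.639 0.205 0.   ] [0.619 0.057 0.   ] (np.float64(-0.134), np.float64(0.149))
sc right [0.621 0.061 0.   ] [0.712 0.046 0.   ] (np.float64(1.416), np.float64(0.093))
sd front [0.619 0.087 0.   ] [0.637 0.216 0.   ] (np.float64(-0.141), np.float64(0.131))
sc padlow [0.627 0.133 0.09 ] [0.617 0.078 0.09 ] (np.float64(-0.179), np.float64(0.055))
sc padlow2 [0.609 0.077 0.088] [0.617 0.122 0.088] (np.float64(-0.176), np.float64(0.046))
sd padlow [0.626 0.197 0.09 ] [0.618 0.139 0.09 ] (np.float64(-0.133), np.float64(0.058))
corners tri [(array([0.6441, 0.1559, 0.0722]), np.float64(0.0018)), (array([0.6332, 0.0981, 0.0741]), np.float64(0.0018)), (array([0.6428, 0.1522, 0.0674]), np.float64(0.0023))]
```

Console heading is about -0.15. I need to add lean of about 0.25 rad toward azimuth 1.2, so I'll swing the tool left at height and push against the reach limit there.

carry_out(moves=[{"jaw": 0, "dx": 0.039, "dy": 0.034, "dz": -0.018, "yaw": 0}, {"jaw": 0, "dx": 0.039, "dy": 0.034, "dz": -0.018, "yaw": 0}, {"jaw": 0, "dx": 0.039, "dy": 0.034, "dz": -0.018, "yaw": 0}, {"jaw": 0, "dx": 0.039, "dy": 0.034, "dz": -0.018, "yaw": 0}, {"jaw": 0, "dx": 0.039, "dy": 0.034, "dz": -0.018, "yaw": 0}, {"jaw": 0, "dx": 0.039, "dy": 0.034, "dz": -0.018, "yaw": 0}, {"jaw": 0, "dx": 0.039, "dy": 0.034, "dz": -0.018, "yaw": 0}])

```text
t: 21.05
tool_pos: [0.3814, 0.0617, 0.827]
orientation: [0.863, 2.449, -0.188]
force: [1.6, 0.7, 0.1]
opening: 0.0003
gripper_force: 0.0
```

carry_out(moves=[{"jaw": 0, "dx": 0.039, "dy": 0.034, "dz": -0.018, "yaw": 0}, {"jaw": 0, "dx": 0.039, "dy": 0.034, "dz": -0.018, "yaw": 0}, {"jaw": 0, "dx": 0.039, "dy": 0.034, "dz": -0.018, "yaw": 0}, {"jaw": 0, "dx": 0.039, "dy": 0.034, "dz": -0.018, "yaw": 0}, {"jaw": 0, "dx": 0.039, "dy": 0.034, "dz": -0.018, "yaw": 0}, {"jaw": 0, "dx": 0.039, "dy": 0.034, "dz": -0.018, "yaw": 0}, {"jaw": 0, "dx": 0.039, "dy": 0.034, "dz": -0.018, "yaw": 0}])

```text
t: 21.92
tool_pos: [0.2886, 0.4105, 0.7589]
orientation: [0.846, 2.436, -0.164]
force: [0.1, -0.1, -0.0]
opening: 0.0006
gripper_force: 0.0
```

```bash
python3 - <<'E'
from h import *
s=read_state();print(s['t'],s['tool_pos'],s['q']);print(R.from_rotvec(s['orientation']).as_matrix().round(3))
E
```

```text
21.925 [0.2885886  0.41054235 0.75885536] [ 1.25565584  0.52665029  0.02444324 -1.00706185  2.47078314 -0.49559593]
[[-0.65   0.604  0.46 ]
 [ 0.537  0.794 -0.284]
 [-0.537  0.063 -0.841]]
```

carry_out(moves=[{"jaw": 0, "dx": -0.014, "dy": 0.041, "dz": -0.042, "yaw": 0}, {"jaw": 0, "dx": -0.014, "dy": 0.041, "dz": -0.042, "yaw": 0}, {"jaw": 0, "dx": -0.014, "dy": 0.041, "dz": -0.042, "yaw": 0}, {"jaw": 0, "dx": -0.014, "dy": 0.041, "dz": -0.042, "yaw": 0}])

```text
t: 22.42
tool_pos: [0.3147, 0.4381, 0.7796]
orientation: [0.779, 2.371, -0.019]
force: [0.5, -0.6, -0.4]
opening: 0.0009
gripper_force: 0.0
```

```bash
python3 - <<'E'
from h import *
s=read_state();print(s['t'],s['tool_pos'],s['q']);print(R.from_rotvec(s['orientation']).as_matrix().round(3))
E
```

```text
22.425 [0.31473598 0.43807931 0.77964232] [ 1.27973844  0.51919805  0.02236731 -1.00002534  2.34549386 -0.47157275]
[[-0.623  0.538  0.568]
 [ 0.529  0.824 -0.201]
 [-0.576  0.175 -0.798]]
```

carry_out(moves=[{"jaw": 0, "dx": 0.007, "dy": 0.039, "dz": -0.047, "yaw": 0}, {"jaw": 0, "dx": 0.007, "dy": 0.039, "dz": -0.047, "yaw": 0}, {"jaw": 0, "dx": 0.007, "dy": 0.039, "dz": -0.047, "yaw": 0}, {"jaw": 0, "dx": 0.007, "dy": 0.039, "dz": -0.047, "yaw": 0}])

```text
t: 22.92
tool_pos: [0.2558, 0.5047, 0.7846]
orientation: [0.706, 2.308, 0.123]
force: [0.8, 0.2, -0.2]
opening: 0.0003
gripper_force: 0.0
```

```bash
python3 - <<'E'
from h import *
s=read_state();print(s['t'],s['tool_pos'],s['q']);print(R.from_rotvec(s['orientation']).as_matrix().round(3))
E
```

```text
22.925 [0.2558169  0.50467755 0.78463437] [ 1.46428807  0.54836676  0.02274798 -1.06459226  2.27348939 -0.3551004 ]
[[-0.599  0.454  0.66 ]
 [ 0.521  0.846 -0.109]
 [-0.608  0.279 -0.744]]
```

The lean is now 0.73 rad at azimuth -0.163, which matches the console. I'll level the tool's y axis (yaw -0.43) and approach.

carry_out(moves=[{"jaw": 0, "dx": 0, "dy": 0, "dz": 0, "yaw": -0.143}, {"jaw": 0, "dx": 0, "dy": 0, "dz": 0, "yaw": -0.143}, {"jaw": 0, "dx": 0, "dy": 0, "dz": 0, "yaw": -0.144}, {"jaw": 0, "dx": 0, "dy": 0, "dz": 0, "yaw": 0}])

```text
t: 23.42
tool_pos: [0.2562, 0.5042, 0.7846]
orientation: [0.198, 2.404, -0.076]
force: [0.5, -0.1, 0.7]
opening: 0.0002
gripper_force: 0.0
```

carry_out(moves=[{"jaw": 0, "dx": 0, "dy": -0.033, "dz": 0.045, "yaw": 0}, {"jaw": 0, "dx": 0, "dy": -0.033, "dz": 0.045, "yaw": 0}, {"jaw": 0, "dx": 0, "dy": -0.033, "dz": 0.045, "yaw": 0}, {"jaw": 0, "dx": 0, "dy": -0.033, "dz": 0.045, "yaw": 0}, {"jaw": 0, "dx": 0, "dy": -0.033, "dz": 0.045, "yaw": 0}])

```text
t: 24.05
tool_pos: [0.3582, 0.3601, 0.667]
orientation: [0.197, 2.392, -0.079]
force: [0.2, 0.4, 1.4]
opening: 0.0003
gripper_force: 0.0
```

carry_out(moves=[{"jaw": 0, "dx": 0, "dy": -0.033, "dz": 0.045, "yaw": 0}, {"jaw": 0, "dx": 0, "dy": -0.033, "dz": 0.045, "yaw": 0}, {"jaw": 0, "dx": 0, "dy": -0.033, "dz": 0.045, "yaw": 0}, {"jaw": 0, "dx": 0, "dy": -0.033, "dz": 0.045, "yaw": 0}, {"jaw": 0, "dx": 0, "dy": -0.033, "dz": 0.045, "yaw": 0}, {"jaw": 0, "dx": 0, "dy": 0, "dz": 0, "yaw": 0}])

```text
t: 24.8
tool_pos: [0.4814, 0.1693, 0.4994]
orientation: [0.202, 2.396, -0.088]
force: [-0.5, 0.2, 0.6]
opening: 0.0004
gripper_force: 0.0
```

```bash
python3 - <<'E'
from h import *
s=read_state();T=R.from_rotvec(s['orientation']).as_matrix();print(s['t'],s['tool_pos'],s['q']);print(T.round(3))
im,m=snap('wrist','w9.png');np.save('w9.npy',np.array(m['view']))
c=np.array([.672,.127,0]);X=np.array([.989,-.149,0]);Y=np.array([.149,.989,0])
for n,p in(('press',[.008,0,.119]),('mid',[-.012,0,.1065]),('low L',[-.04,.023,.09]),('lowR',[-.04,-.023,.09]),('visorL',[-.006,.075,.271]),('visorR',[-.006,-.075,.271]),('frontL',[-.041,.07,0]),('frontR',[-.041,-.07,0])):
    print(n,np.round(proj(m,c+X*p[0]+Y*p[1]+[0,0,p[2]]),1))
E
```

```text
24.8 [0.48141974 0.16933589 0.49937675] [ 0.58517435 -0.64123813  1.8014559  -0.49106096  1.41903925 -0.8843224 ]
[[-0.729  0.17   0.663]
 [ 0.121  0.985 -0.12 ]
 [-0.674 -0.007 -0.739]]
press [275.9 103.8]
mid [275.7  90. ]
low L [288.5  69.8]
lowR [262.1  70.2]
visorL [323.1 163.6]
visorR [225.9 164.4]
frontL [313.   38.8]
frontR [239.  40.]
```

```bash
python3 - <<'E'
from h import *
g=cv2.cvtColor(cv2.imread('pics/w9.png'),cv2.COLOR_BGR2GRAY)
L=cv2.createLineSegmentDetector().detect(cv2.resize(g[20:180,200:350],None,fx=4,fy=4,interpolation=cv2.INTER_CUBIC))[0][:,0]/4+[200,20]*2
for l in L:
    if np.hypot(l[2]-l[0],l[3]-l[1])>12: print(l.round(1))
print(g[56:130:3,246:312:3])
E
```

```text
[318.  121.7 330.5 116.1]
[207.8 175.2 211.3 156.2]
[312.7  94.  309.3 128. ]
[310.2 131.7 311.6 151.7]
[238.9 164.2 240.3 150.4]
[237.4  59.  239.3  44.9]
[337.2 139.9 343.8 151.8]
[287.   69.7 262.4  70. ]
[262.   71.4 262.8 109.5]
[287.9 109.2 287.8  71.4]
[335.7  85.8 311.7  95. ]
[349.6  43.7 343.7  76.7]
[241.9 124.4 238.1  93. ]
[349.7 120.5 338.7 125.6]
[238.6  92.9 236.7  66.3]
[200.3  31.9 209.2  41.1]
[210.   52.3 200.6  60.5]
[246.7  38.3 296.4  37.4]
[296.1  37.6 319.2  37.2]
[320.8  41.8 349.2  41.4]
[259.5  88.  258.8  67. ]
[263.9 110.3 287.  110.2]
[259.1 110.2 259.6  87.7]
[240.1 148.9 241.5 134.8]
[325.1 168.2 349.6 165.5]
[243.6 128.6 257.1 124. ]
[311.7  61.7 292.   62. ]
[267.3  98.6 281.7  98.6]
[[ 92  94  94  91  92  90  82  83  83  85  84  83  86  85  87  90  92  91
   91  89  90  92]
 [ 92  91  91  90  89  89  89  87  87  87  88  84  87  85  84  86  85  84
   84  85  87  84]
 [106 110 109 108 109 105  92 103  91 105  95 107  95 100  99 107 116 119
  120 119 122 121]
 [131 133 132 131 123  83  82  80  77  80  76  79  77  77  78  97 133 137
  138 138 138 137]

[... 1253 characters left out ...]
6 118 116 132  80  80  88  88
   88  89  90  87]
 [123 122 124 121 100  60  92  90  90  91  91  88  87  88  57  81  88  87
   90  90  89  90]
 [120 123 122 118  92  76  69  70  70  70  69  68  69  67  70  86  89  89
   91  90  90  94]
 [143 140 143 141  92  84  84  83  83  85  82  82  81  81  83  81  81  82
   85  83  84  98]
 [146 144 144 142  93  83  83  81  84  82  83  82  83  82  82  81  80  85
   83  83  85 112]
 [142 143 143 141  96  83  82  84  80  81  78  85  82  84  81  81  81  82
   82  83  82 125]
 [141 137 116 103  85  84  84  84  83  80  82  82  83  79  79  81  79  82
   81  82  83 113]
 [106  89  87  87  88  85  87  86  83  81  84  84  84  84  86  82  83  84
   85  86  87  96]]
```

The wrist picture puts the paddle at cols 262–288, rows 70–110, within 1–2 px of the prediction. Next I'll approach to 40 mm standoff.

carry_out(moves=[{"jaw": 0, "dx": 0.0133, "dy": -0.001, "dz": 0.047, "yaw": 0}, {"jaw": 0, "dx": 0.0133, "dy": -0.001, "dz": 0.047, "yaw": 0}, {"jaw": 0, "dx": 0.0133, "dy": -0.001, "dz": 0.047, "yaw": 0}, {"jaw": 0, "dx": 0.0133, "dy": -0.001, "dz": 0.047, "yaw": 0}, {"jaw": 0, "dx": 0.0133, "dy": -0.001, "dz": 0.047, "yaw": 0}, {"jaw": 0, "dx": 0.0133, "dy": -0.001, "dz": 0.047, "yaw": 0}, {"jaw": 0, "dx": 0.0133, "dy": -0.001, "dz": 0.047, "yaw": 0}, {"jaw": 0, "dx": 0, "dy": 0, "dz": 0, "yaw": 0}])

```text
t: 25.85
tool_pos: [0.6299, 0.1402, 0.1933]
orientation: [0.191, 2.4, -0.086]
force: [-1.0, 0.0, -0.1]
opening: 0.0005
gripper_force: 0.0
```

```bash
cat > e.py <<'E'
from h import *
s=read_state();T=R.from_rotvec(s['orientation']).as_matrix();print(s['t'],s['tool_pos'],s['force'],s['q'].round(2) if hasattr(s['q'],'round') else s['q'])
print(T[:,2].round(3),'to press in tool',(T.T@(np.array([.680,.1245,.119])-s['tool_pos'])).round(4))
E
python3 e.py
```

```text
25.85 [0.62990425 0.14024439 0.19330305] [-0.97259067  0.00309909 -0.12303766] [ 0.33 -0.28  2.1  -0.52  0.71 -0.79]
[ 0.662 -0.115 -0.741] to press in tool [ 0.0114 -0.0068  0.09  ]
```

carry_out(moves=[{"jaw": 0, "dx": 0.0057, "dy": -0.0034, "dz": 0.03, "yaw": 0}, {"jaw": 0, "dx": 0.0057, "dy": -0.0034, "dz": 0.03, "yaw": 0}, {"jaw": 0, "dx": 0, "dy": 0, "dz": 0.015, "yaw": 0}, {"jaw": 0, "dx": 0, "dy": 0, "dz": 0, "yaw": 0}])

```text
t: 26.35
tool_pos: [0.6729, 0.1271, 0.137]
orientation: [0.191, 2.391, -0.082]
force: [0.1, 0.4, 0.2]
opening: 0.0001
gripper_force: 0.0
```

```bash
python3 e.py; python3 - <<'E'
from h import *
w,m=snap('wrist','w10.png')
g=cv2.cvtColor(w,cv2.COLOR_RGB2GRAY);print(np.round(proj(m,[.680,.1245,.119]),1))
L=cv2.createLineSegmentDetector().detect(g[0:300,180:380])[0][:,0]+[180,0]*2
for l in L:
    if np.hypot(l[2]-l[0],l[3]-l[1])>25: print(l.round(1))
E
```

```text
26.35 [0.67285853 0.12709674 0.13702773] [0.12267097 0.35091016 0.20276859] [ 0.27 -0.1   2.06 -0.58  0.55 -0.74]
[ 0.668 -0.113 -0.736] to press in tool [ 0.0067 -0.0013  0.0183]
[277.5 238.2]
[237.7 153.  241.8 248.2]
[378.8 164.5 374.6 197.2]
[192.7 287.  197.3 261.7]
[233.8  36.3 224.9   4.9]
[309.4 148.6 239.4 150.3]
[184.9 237.  179.9 204.5]
[309.4 249.3 312.4 151.8]
[236.  245.7 228.7 138. ]
[300.6 245.7 250.6 245.7]
[250.6 225.4 299.4 225.4]
[180.6 289.9 273.1 289.2]
[250.6 233.9 300.6 233.9]
[250.6 242.2 299.4 242.4]
[282.4 250.6 283.  298.1]
[275.7 298.1 276.3 250.6]
[288.1 289.2 314.4 289.6]
[300.6 228.7 250.6 228.8]
[199.3 265.3 230.5 259.8]
[299.4 237.6 250.6 237.4]
[313.2 289.8 378.2 288.2]
[231.9 135.7 319.4 135.7]
[186.9  65.6 368.1  65.4]
[313.1 104.3 238.1 104.3]
[240.6  93.2 310.6  93.1]
[310.6  96.5 240.6  96.9]
[322.  138.1 314.9 246.8]
[310.6  82.7 241.9  82.7]
[239.4 100.1 311.9 100. ]
[371.4  67.  378.6 100.5]
[241.9  72.8 310.6  72.4]
[241.9  79.8 310.6  79.8]
[310.6  89.9 240.6  89.9]
[240.6  86.2 310.6  86.2]
[225.6 245.8 188.1 245.5]
[309.4  76.2 241.9  76.4]
[378.2 126.  351.8 125.6]
[244.4 125.5 180.6 126.4]
[254.7 252.8 243.9 285.9]
[314.9 285.9 304.  252.8]
```

The paddle's ribbed upper half is at rows 225–245 and the projected press point is at row 238, so they agree. Press.

carry_out(moves=[{"jaw": 0, "dx": 0.006, "dy": -0.001, "dz": 0.008, "yaw": 0}, {"jaw": 0, "dx": 0, "dy": 0, "dz": 0.006, "yaw": 0}, {"jaw": 0, "dx": 0, "dy": 0, "dz": 0.006, "yaw": 0}])

```text
t: 26.78
tool_pos: [0.6813, 0.1232, 0.1168]
orientation: [0.191, 2.392, -0.083]
force: [-2.1, -0.5, 7.9]
opening: 0.0007
gripper_force: 4.0
```

carry_out(moves=[{"jaw": 0, "dx": 0, "dy": 0, "dz": 0.005, "yaw": 0}, {"jaw": 0, "dx": 0, "dy": 0, "dz": 0.004, "yaw": 0}])

```text
t: 27.02
tool_pos: [0.6865, 0.1226, 0.1126]
orientation: [0.193, 2.392, -0.084]
force: [-105.2, 3.9, 83.5]
opening: 0.0005
gripper_force: 55.1
```

```bash
python3 e.py
```

```text
27.025 [0.6864622  0.12257866 0.11256184] [-105.23063524    3.91189705   83.47582548] [ 0.25 -0.02  2.05 -0.62  0.5  -0.7 ]
[ 0.667 -0.115 -0.736] to press in tool [ 0.0006  0.0008 -0.0093]
```

Force spiked to about 134 N, over the 120 N limit. Back off at once.

carry_out(moves=[{"jaw": 0, "dx": 0, "dy": 0, "dz": -0.01, "yaw": 0}, {"jaw": 0, "dx": 0, "dy": 0, "dz": -0.03, "yaw": 0}, {"jaw": 0, "dx": 0, "dy": 0, "dz": -0.05, "yaw": 0}, {"jaw": 0, "dx": 0, "dy": 0, "dz": 0, "yaw": 0}])

```text
t: 27.52
tool_pos: [0.6275, 0.1334, 0.1802]
orientation: [0.192, 2.387, -0.08]
force: [1.2, -0.1, 0.6]
opening: 0.0002
gripper_force: 0.0
```

```bash
python3 e.py; python3 - <<'E'
from h import *
w,m=snap('wrist','w11.png')
g=cv2.cvtColor(w,cv2.COLOR_RGB2GRAY)
c=np.array([.672,.126,0]);X=np.array([.989,-.149,0])
u=np.array([np.cos(.55),np.sin(.55)])
for k in(-34,-20,0,20,34):
    p=np.array([-.0124,.1065])+u*k*.001;a=proj(m,c+X*p[0]+[0,0,p[1]]);print(k,np.round(a,1))
c0=int(a[0]);print(g[60:240:2,c0-6])
print(g[60:240:2,c0+8])
E
```

```text
27.525 [0.62745553 0.1333507  0.18022524] [ 1.18750379 -0.06002391  0.56697294] [ 0.31 -0.28  2.14 -0.53  0.67 -0.78]
[ 0.671 -0.112 -0.733] to press in tool [ 0.0026 -0.0001  0.0811]
-34 [279.1 149.5]
-20 [279.2 166.7]
0 [279.4 189.5]
20 [279.6 210.6]
34 [279.7 224.5]
[231 231 231 231 231 230 171 129 128 129 121  94  87  82  57  73  72  55
  81  59  60  80  54  69  76  46  71  87  87  86  81  77  75  78  86  84
  86  83  63  47  47  45  48  45  47  74 118 127 166 216 221 222 222 221
 221 181 127 126 126 126 127 125 125 125 127 125 125 125 126 126 127 127
 116  78 119  97  92 114  78 112  83  53  79  79  76  78  78  78  79  76]
[232 233 232 228 168 127 129 129 129 127 118  91  90  83  56  75  70  54
  77  58  62  82  52  67  76  48  73  88  89  87  84  79  78  79  86  86
  85  84  63  47  46  46  48  49  43  76 117 127 167 213 220 220 220 219
 219 185 130 126 128 126 127 126 125 126 125 126 125 126 124 125 124 125
 113  78 118  94  93 114  78 110  84  55  78  79  76  78  76  75  76  76]
```

```bash
python3 - <<'E'
from h import *
g=cv2.cvtColor(cv2.imread('pics/w10.png'),cv2.COLOR_BGR2GRAY)
print('w10',g[120:252:3,265])
g=cv2.cvtColor(cv2.imread('pics/w9.png'),cv2.COLOR_BGR2GRAY);print('w9',g[60:115,270])
E
```

```text
w10 [ 74  75  85  83  83  78  39  51  44  46 123 192 201 200 200 201 145 134
 134 134 131 135 133 134 133 133 131 132 133 133 132 133 131 132 130 121
  79 132 114  95 131  94 112 118]
w9 [ 87  90  91  91  87  77  65  56  64 101 155 195 209 208 197 177 153 142
 138 139 140 138 140 138 138 139 138 140 139 138 139 137 138 136 136 138
 140 138 128 110 113 127 118 110 124 125 108 116 128 120  90  63  55  70
  81]
```

carry_out(moves=[{"jaw": 0, "dx": 0, "dy": 0, "dz": -0.06, "yaw": 0}, {"jaw": 0, "dx": 0, "dy": 0, "dz": -0.06, "yaw": 0}, {"jaw": 0, "dx": 0, "dy": 0, "dz": -0.06, "yaw": 0}, {"jaw": 0, "dx": 0, "dy": 0, "dz": -0.05, "yaw": 0}, {"jaw": 0, "dx": 0, "dy": 0, "dz": 0, "yaw": 0}])

```text
t: 28.2
tool_pos: [0.4737, 0.1596, 0.3489]
orientation: [0.191, 2.389, -0.079]
force: [-0.1, -0.3, -0.3]
opening: 0.0008
gripper_force: 0.0
```

```bash
python3 e.py; python3 - <<'E'
from h import *
a,m=snap('scene','s12.png');d,md=snap('side','d12.png');G=lambda f:cv2.cvtColor(cv2.imread(f),cv2.COLOR_BGR2GRAY)
for n in('s8','s12'): print(n);print(G(f'pics/{n}.png')[205:233:2,312:345:2])
for n in('d8','d12'): print(n);print(G(f'pics/{n}.png')[196:222:2,244:280:2])
g=G('pics/s12.png');print('clamp handle',g[288:295,352:359].max(),'carton',cv2.imread('pics/s12.png')[315:330:5,330:345:5].tolist())
E
```

```text
28.2 [0.47365068 0.15962187 0.34892489] [-0.11673725 -0.34873612 -0.33625929] [ 0.57 -0.78  2.16 -0.51  1.21 -0.8 ]
[ 0.67  -0.111 -0.734] to press in tool [ 0.0025 -0.0009  0.3109]
s8
[[226 223 165 133  81  72  66  68  89  82  58  60  62  62  62  63  63]
 [229 228 228 219 136  66  66  93  90  83  81  43  59  65  63  62  63]
 [229 229 221 128  66  66  91  92  84  98  89  89  47  57  63  64  63]
 [228 220 130  67  65  83 106 107  84  88  85 114  97  24  45  63  62]
 [197  96  65  65  78 105 107 108 107  93 110 112  57  14  20  55  99]
 [ 80  66  66  72 110 108 108 107 107 110 119  73  15  14  39  78  84]
 [ 69  67  77 104 108 109 109 107 111 119  92  20  18  56  94 112 102]
 [105  70 151 138 111 107 108 109 117  90  23  27  75 109 113 115 114]
 [114  59 118 179 161 111 108 114  99  30  29  86 116 113 113 114 115]
 [ 87  59  28 112 176 161 118 110  38  47  96 111 114 112 112 114 115]
 [ 61  67  69  32 101 172 116  53  52 108 112 112 112 113 113 116  95]
 [ 61  62  63  56  31  68  57  61 109 112 112 112 111 113 114  92  86]
 [ 57  58  62  74  59  34  75 111 113 113 112 111 112 110  87  
[... 2505 characters left out ...]
7  74]
 [ 73  72  70  59  34  79 119 120 114 120 156 189 180 127 108  74  67  78]
 [ 76  73  72  71  59  31  47  98 128 180 188 155 104 118 119 115 155 159]
 [ 79  74  73  72  71  61  32  26  63 119 111  47  28 106 115 112 200 204]
 [ 76  77  74  75  71  73  66  36  15  30  25  24  53  98  73 136 204 193]
 [ 77  79  80  78  76  73  71  71  45  26  40  65  68  68  72  86 196 162]
 [ 79  77  80  77  77  73  72  90 110  78  67  68  65  72  73  84 194 152]
 [101  74  77  78  78  80  98 122 117  87  66  68  59  58  73  84 196 203]]
clamp handle 200 carton [[[56, 69, 79], [118, 146, 164], [167, 178, 182]], [[53, 67, 76], [64, 80, 92], [124, 147, 160]], [[52, 65, 74], [52, 65, 75], [80, 101, 115]]]
```

Both cameras show the paddle tipped over and staying there: the lower half now stands out with a shadow under it. Handing in.

```bash
python3 -c "
from plant import close_job;print(close_job())"
```

```text
the job is handed in; nothing more can be done
None
```

I handed the job in at about 28 s with every step done in order (clamp open, carton seated against the stop, clamp shut, rocker on), but the run may be judged failed: at the end of the press the force reading peaked at about 134 N, over the 120 N wrist limit.

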